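# Load a bar blank in a drilling fixture

## Task

Load the bright aluminium bar into the black drilling fixture: lower its hole over the locating pin until the bar lies flat on the rests, then swing it about the pin by pushing its free end sideways under the spring clip until it bears against the stop dowel. The stop is set differently for every job, so feel for it, lean the bar firmly against it for a moment without forcing anything, then let go and leave the bar there. Leave the other things on the bench as they lie.

Things in the scene. Friction and masses are not known exactly. Their poses are not given: they have to be found in the camera images.
- bar: Loose bright aluminium bar blank, 260 long x 25 wide x 10 thick (mm), about 175 g, lying flat on the bench. Origin at the centre of its underside; x runs along the bar from the hole end to the plain free end, y across it, z up. A single through hole, 12 mm in diameter, lies on the centre line 115 mm from the origin towards -x (15 mm from the hole end); no other holes.
- bar_hole (a point): Centre of the bar's hole at the underside of the bar; axes as the bar's.
- fixture: Black drilling fixture fixed to the bench: plate 200 (x) x 320 (y) x 15 mm, origin under its centre at bench height. A loaded bar lies 10 mm above the plate (underside 25, top 35 mm above the bench) on a ring round the pin and on a steel rail; at the stop it runs along the fixture's +y from the pin. Load it with the free end swung 25 to 35 degrees towards -x: the clip is in the way from above.
- rail (a point): Centre of the top face of the steel rest rail, 150 (x) x 36 (y) mm, 10 mm above the plate; axes as the fixture's. The bar's free part slides on it; a tool beside the bar must stay above it; beyond it, towards the bar's end, there are 10 mm of room between bar and plate.
- clip_point (a point): Lowest point of the bronze leaf spring clip, 2 mm below the top of a loaded bar; axes as the fixture's. The leaf is 22 mm wide (y); its lip rises towards -x for 20 mm, its post ends 57 mm towards +x, 19 mm higher. The bar slides under it from the -x side and lifts it. It presses with 2 to 3 N, so pushing the free end there takes 2 to 7 N; its friction keeps the bar where it is left.
- stop_mid (a point): Middle of the slot of the stop, at the height of the rests, 215 mm from the pin; axes as the fixture's. The stop is an upright steel dowel, 10 mm in diameter, in a blue block, top 16 mm above here; its axis is up to 14 mm from here along x, either way (not measured). The bar's +x edge meets it. It is rigid, but over 15 N would shift its setting; a steady push of 8 to 10 N on the free end is right.
- pin (a point): Axis of the fixture's locating pin at the height of the rests (25 mm above the bench), axes as the fixture's. The pin is 10 mm in diameter, round-nosed, and stands 24 mm up from this point: straight for 15 mm, then tapering to 4 mm across.
- finished_bar: Loose dark anodised bar, 200 x 25 x 10 mm, with five small holes, already drilled; not to be used. Origin at the centre of its underside, x along it.
- driver_board: Loose green circuit board 100 x 64 mm on stand-offs with heat sinks and capacitors, 50 mm high; leave it. Origin under its centre.
- screwdriver: Loose screwdriver, 190 mm long; leave it. Origin at the middle, underneath.
- hex_key: Loose dark hex key, 85 x 28 mm; leave it. Origin at the free end of its long arm.

How it is judged:
On the way, in this order (a step that is already met when the one before it is completed fails the run):
1. the bar's hole is down on the pin and the bar lies flat on the rests (horizontal distance between bar_hole and pin below 0.003 m and z of bar_hole in the frame of pin between -0.002 and 0.002 m and angle between bar's own z axis and vertical below 0.03 rad), for 0.2 s.
2. still seated on the pin, the bar is leant against the stop dowel with at least 3 N for 0.3 s (all of step 1 and contact force between bar and stop_c0 above 3 N), for 0.3 s.
At the end, for the whole second after the job is handed in: The bar lies flat (within 0.03 rad) and at rest, its hole on the pin (within 3 mm across, 2 mm in height), its long edge within 1.5 mm of the stop dowel (all of step 1 and y of stop_c0 in the frame of bar between -0.019 and -0.014 m and linear speed of bar below 0.01 m/s); the robot touches nothing.
It fails at once if the bar is forced against the stop dowel (over 15 N) (contact force between bar and stop_c0 above 15 N).
It fails at once if the bar is forced onto or against the fixture (over 40 N, all its contacts there added up) (contact force between bar and fixture above 40 N).
It fails at once if another loose thing on the bench is moved by more than 15 mm (distance of any of finished_bar, driver_board, screwdriver, hex_key from where it was at the start of the episode above 0.015 m).
It also fails if it takes over 72 s, if anything falls off the work surface, if the arm or the gripper's body presses on something with over 40 N, if the wrist force passes 120 N, or if a joint passes its speed limit or range.

## Robot

A 6-joint arm with a two-finger parallel gripper is mounted at the origin on the work surface. World frame = base frame: x ahead of the robot, y to its left, z up, the work surface at z = 0. Lengths are in m, angles in rad, forces in N, time in s.
With the tool pointing down it reaches from about 0.35 to 0.775 m from the base axis. Payload 5.5 kg.
Tool frame: the origin (TCP) lies on the centre line of the jaws, within the pads' length; the fingertips stand 11 mm ahead of it and the grasp point (between the pads) lies 8 mm behind it; z points along the fingers, y is the direction in which the jaws open and shut (so a half turn about z gives the same grasp; the last joint's range is limited). The gripper opens to 85 mm and grips with 20 to 120 N. Pads are 22 mm wide; open, the fingers measure 114 mm over their backs; the gripper's body (76 mm by 85 mm) begins 54 mm behind the grasp point. The pads swing forward as they close: fully open they stand 13 mm farther back than shut.
Start: joints at [1.141, 0.313, 0.046, 1.304, 0, 1.431], TCP at [0.164, 0.551, 0.242] pointing down, gripper open.
Joint ranges: [-2.76, 2.76], [-0.86, 1.69], [-1.03, 1.26], [-2.2, 2.34], [-1.47, 1.5], [-3.14, 3.14]. Speed limits (rad/s): [2.57, 2.57, 3.14, 3.14, 3.14, 3.14].

## Interface

Orientations are given as a unit quaternion [w, x, y, z].
In Python, from workcell import env, imaging, order gives the robot as it stands. The module is installed in compiled form; this text tells all that it offers.
- The arm moves only by the tool move_arm, never from a script. Its argument "deltas" is one flat list of numbers, 7 for each row, row after row: the gripper's target within -1 to 1 (shut at 1, half-way at 0, fully open at -1), then the shift along the tool's x, y, z in m, then the turn, a rotation vector about the tool's x, y, z in degrees. In form: [jaw, tx, ty, tz, ax, ay, az, jaw, tx, ty, tz, ax, ay, az, ...]. A call has 1 to 10 rows; each row shifts and turns the commanded pose from where the row before left it, along the tool's axes as they then stand; what a row does not reach is not made up. A row lasts 1/8 s, in which the tool goes at most 62.5 mm and 10.7 degrees, less where a joint would pass 70% of its speed; a pose out of reach is approached as far as the arm can. A call is refused whole if a number of a shift passes 0.0625 or a number of a turn 10.7, either way. A call with a gripper value outside its range is refused whole. The fingers move at their own pace and stop on an object; "squeeze" is the grip in N (left out, the last holds). Time passes only in rows, so rows that do not move let the fingers close. It gives the time, the measured TCP pose, the force and the opening at its end, in the units of the state.
- env.get_state(): the state, without advancing time (a new reading comes with each control period).
- imaging.read_camera(name): name is "side" or "top"; returns a dict with "img" (480x640x3 uint8, red, green, blue), "z_map" (480x640 float32, m along the optical axis (not along the pixel's ray), 0 where there is no reading), "fx", "fy", "cx", "cy" (pixels), "rvec" (rotation vector, rad) and "tvec" (3), from world to camera coordinates, as OpenCV has them. Camera axes: x right, y down, z forward; pixel columns grow to the right and rows downward; lengths in m; the calibration is good to about 2 mm. A picture is of the moment at which its call begins.
- order.hand_in(): hands the job in, once; it reports no verdict.
Trained networks look in a picture, given as the dict that the camera call returned (one of the last four; its "shot" number tells which), for a name from the list of things; names that differ only in an ending like _2 or _b are one class to them, and where a whole thing is asked for, a point or a joint stands for the part that bears it (a point fixed in the world has none). Each returns a list of dicts, best first, with "confidence" (0 to 1); they miss things now and then, are a little off and sometimes report something else, mostly with a low value. They report only what shows in the picture. A call takes as long as a camera call.
- imaging.recognise(picture, thing): "centre" ([column, row] in pixels, amid what is visible of it).
- imaging.cut_out(picture, thing): "mask" (480x640 bool, what is visible of it) and "centre" ([column, row] in pixels, amid what is visible of it).
The state is a dict: "clock": time; "joint_pos": joint angles; "qvel": joint speeds; "tau": joint torques, N m; "tcp_pos": TCP position; "orientation": TCP orientation; "wrist_force": force on the tool from outside, world axes, zero at the start; "ft_torque": the same for the moment, N m; "finger_gap": finger opening in m.
Only numpy, scipy, OpenCV 4.12 (cv2) and the standard library are available. Lean on these libraries where they do the work, as an engineer would, in place of code of your own. Each camera call takes 0.05 s, during which the arm holds its last target.

## Working session

There is one attempt and no reset: what is moved stays moved. The work goes in short steps, Python scripts to look and compute and a tool call to move; the robot and the scene stay as the last step left them, time stands still between calls to the robot, and variables do not carry over. Pictures are saved under pics/ and viewed, and the job is handed in when it is done.

Besides the shell and the picture viewer there is one more tool, called after "Call:" by a JSON object that holds its "method" and its "body", one argument or row to a line. move_arm: Moves the arm, as the interface text tells. Its arguments: {"type":"object","properties":{"deltas":{"type":"array"},"squeeze":{"type":"number"}},"required":["deltas"]}

```bash
ls; mkdir -p pics; cat > h.py <<'E'
import numpy as np, cv2, pickle
from workcell import env, imaging, order
from scipy.spatial.transform import Rotation as R
def cam(n,save=None):
    p=imaging.read_camera(n)
    if save: cv2.imwrite('pics/'+save,p['img'][:,:,::-1])
    return p
def pose(p):
    Rm=R.from_rotvec(np.ravel(p['rvec'])).as_matrix(); return Rm,np.ravel(p['tvec'])
def px2w(p,u,v,z=None,h=None):
    Rm,t=pose(p); d=np.array([(u-p['cx'])/p['fx'],(v-p['cy'])/p['fy'],1.])
    if h is not None:
        o=-Rm.T@t; dw=Rm.T@d; return o+dw*(h-o[2])/dw[2]
    if z is None: z=p['z_map'][int(round(v)),int(round(u))]
    return Rm.T@(d*z-t)
def w2px(p,X):
    Rm,t=pose(p); c=Rm@np.asarray(X)+t; return np.array([p['fx']*c[0]/c[2]+p['cx'],p['fy']*c[1]/c[2]+p['cy']])
def cloud(p,m):
    v,u=np.nonzero(m&(p['z_map']>0)); z=p['z_map'][v,u]; Rm,t=pose(p)
    c=np.c_[(u-p['cx'])/p['fx']*z,(v-p['cy'])/p['fy']*z,z]
    return (c-t)@Rm
E
python3 - <<'E'
from h import *
np.set_printoptions(precision=4,suppress=True)
for n in('top','side'):
    p=cam(n,n+'1.png')
    pickle.dump(p,open(n+'1.pkl','wb'))
    Rm,t=pose(p); print(n,-Rm.T@t,Rm[2],p['fx'])
    for th in['bar','bar_hole','fixture','rail','clip_point','stop_mid','pin','finished_bar']:
        r=imaging.cut_out(p,th); 
        for q in r[:2]: 
            c=cloud(p,q['mask']); print(th,round(q['confidence'],2),np.array(q['centre']),q['mask'].sum(),np.median(c,0) if len(c) else '')
print(env.get_state())
E
```

```text
pics
top [0.3246 0.0121 1.4588] [ 0.0906  0.013  -0.9958] 508.4930094512291
bar 0.64 [406.2 238. ] 739 [ 0.4833 -0.203   0.0099]
bar_hole 0.72 [409.3 240.9] 786 [ 0.4833 -0.203   0.0099]
fixture 0.71 [281.9 230.8] 7682 [0.5116 0.1632 0.0155]
rail 0.69 [279.2 227.2] 7761 [0.5115 0.1637 0.0155]
clip_point 0.81 [277.5 229.1] 7574 [0.511  0.1637 0.0155]
stop_mid 0.9 [283.6 230.2] 7476 [0.5111 0.1617 0.0156]
pin 0.74 [276.7 230. ] 7548 [0.511  0.1637 0.0155]
finished_bar 0.55 [463.7 220.2] 709 [ 0.5376 -0.3632  0.0095]
side [-0.1133 -0.976   0.8268] [ 0.401   0.7265 -0.558 ] 519.0665994226607
bar 0.94 [366.4 301.6] 975 [ 0.4672 -0.209   0.0094]
bar_hole 0.97 [367.8 303.9] 927 [ 0.4674 -0.2089  0.0095]
fixture 0.55 [315.3 228.2] 4332 [0.5027 0.1404 0.0151]
rail 0.58 [314.4 226.9] 4418 [0.5028 0.1408 0.0151]
rail 0.58 [208.6 210.3] 11 [0.2687 0.3908 0.0046]
clip_point 0.63 [315.3 227.7] 4309 [0.5033 0.1386 0.0151]
stop_mid 0.75 [315.3 227.2] 4330 [0.5026 0.1375 0.0151]
pin 0.64 [314.6 229.1] 4315 [0.5019 0.138  0.0151]
finished_bar 0.9 [431.  339.6] 951 [ 0.5228 -0.368   0.0094]
{'clock': 0.9, 'joint_pos': array([1.1414, 0.3131, 0.0461, 1.3036, 0.    , 1.4312]), 'qvel': array([ 0.0007,  0.0009,  0.0009, -0.0001, -0.0015, -0.0023]), 'tau': array([  0.0001, -48.0446,  29.8815,  -0.0001,  -0.0001,  -0.    ]), 'tcp_pos': array([0.1643, 0.5511, 0.2424]), 'orientation': array([0.    , 0.1444, 0.9895, 0.0001]), 'wrist_force': array([ 0.3242, -0.383 , -0.3613]), 'ft_torque': array([ 0.0058,  0.0189, -0.048 ]), 'finger_gap': 0.08550461135115467}
```

```bash
python3 - <<'E'
import cv2
a=cv2.imread('pics/top1.png');
cv2.imwrite('pics/top1c.png',cv2.resize(a[130:330,190:510],None,fx=2.5,fy=2.5,interpolation=cv2.INTER_CUBIC))
a=cv2.imread('pics/side1.png');
cv2.imwrite('pics/side1c.png',cv2.resize(a[150:400,180:500],None,fx=2.4,fy=2.4,interpolation=cv2.INTER_CUBIC))
E
```

```text
(no output)
```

View pics/top1c.png

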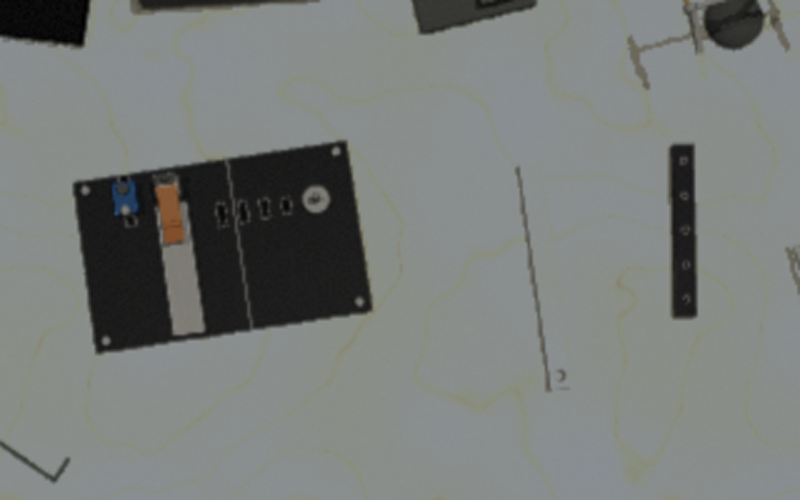

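View pics/side1c.png

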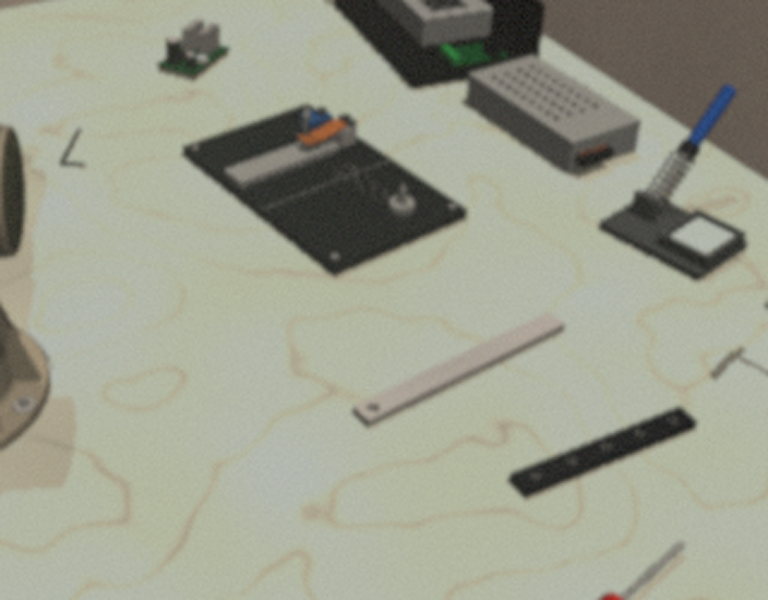

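```bash
python3 - <<'E'
from h import *
np.set_printoptions(precision=4,suppress=True)
for n in('top','side'):
    p=pickle.load(open(n+'1.pkl','rb')); W=cloud(p,np.ones((480,640),bool)&(p['z_map']>0))
    v,u=np.nonzero(p['z_map']>0)
    bb=(W[:,2]>.005)&(W[:,2]<.014)&(abs(W[:,0]-.48)<.2)&(abs(W[:,1]+.2)<.1)
    P=W[bb]; r=cv2.minAreaRect(P[:,:2].astype(np.float32)*1000); print(n,'bar',bb.sum(),r,np.median(P[:,2]),P[:,:2].mean(0)); 
    # principal dir
    C=P[:,:2]-P[:,:2].mean(0); U,S,V=np.linalg.svd(C); print(V[0], (C@V[0]).min(),(C@V[0]).max(),(C@V[1]).min(),(C@V[1]).max())
    f=(W[:,2]>.0115)&(abs(W[:,0]-.5)<.18)&(abs(W[:,1]-.16)<.22)&(W[:,2]<.1)
    P=W[f]; r=cv2.minAreaRect(P[:,:2].astype(np.float32)*1000); print('fix',f.sum(),r)
    hi=P[P[:,2]>.019]; 
    np.save(n+'hi.npy',hi)
    im=np.zeros((480,640),np.uint8); zz=np.clip((W[:,2]-.0)/.07,0,1)*255
    im[v,u]=zz
    c=im[150:270,200:360] if n=='top' else im[180:270,250:390]
    cv2.imwrite('pics/%shm.png'%n,cv2.applyColorMap(cv2.resize(c,None,fx=5,fy=5,interpolation=0),cv2.COLORMAP_JET))
E
```

```text
top bar 1183 ((480.52789306640625, -199.72525024414062), (398.3214416503906, 198.6358642578125), 0.19106248021125793) 0.007772246642683257 [ 0.4784 -0.1997]
[-0.9976 -0.069 ] -0.20667808082538539 0.19653834454139033 -0.10882576556772842 0.11109861370499467
fix 6818 ((474.4576416015625, 160.33937072753906), (311.66412353515625, 319.8309020996094), 8.710677146911621)
side bar 847 ((501.3839416503906, -201.60128784179688), (188.44216918945312, 301.7586975097656), 84.5774917602539) 0.009766357986786591 [ 0.4743 -0.2068]
[-0.9921 -0.1253] -0.19532692798548373 0.12643543206418753 -0.09982773069901107 0.09888938448402382
fix 3952 ((511.89312744140625, 165.60263061523438), (204.38436889648438, 328.58184814453125), 8.604022979736328)
```

View pics/tophm.png

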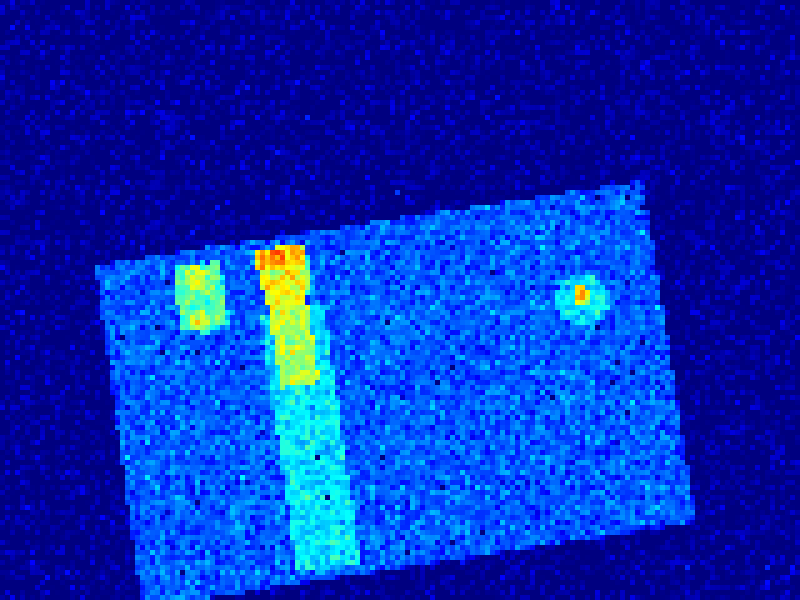

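View pics/sidehm.png

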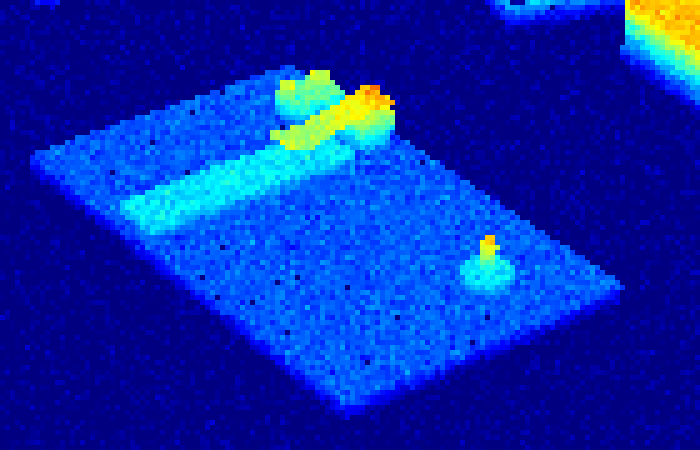

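```bash
cat >> h.py <<'E'
def hmap(p):
    m=p['z_map']>0; H=np.zeros((480,640),np.float32); H[m]=cloud(p,m)[:,2]; return H
def comp(mask,u,v):
    n,l,s,c=cv2.connectedComponentsWithStats(mask.astype(np.uint8)); return l==l[int(v),int(u)]
def planepts(p,mask,h):
    v,u=np.nonzero(mask); Rm,t=pose(p); d=np.c_[(u-p['cx'])/p['fx'],(v-p['cy'])/p['fy'],np.ones(len(u))]@Rm; o=-Rm.T@t
    return (o+d*((h-o[2])/d[:,2])[:,None])[:,:2]
def fit(P,w=None):
    c=P.mean(0);U,S,V=np.linalg.svd(P-c,full_matrices=False); d=V[0]; q=(P-c)@V.T
    return c,np.degrees(np.arctan2(d[1],d[0])),np.percentile(q,[0.3,99.7],axis=0).T, np.sqrt(12*q.var(0))
E
python3 - <<'E'
from h import *
np.set_printoptions(precision=4,suppress=True)
for n in('top','side'):
    p=pickle.load(open(n+'1.pkl','rb')); H=cv2.medianBlur(hmap(p),3)
    for nm,X,h,t in(('bar',(.484,-.205,.01),.01,.005),('fix',(.45,.15,.015),.015,.009),('fin',(.538,-.365,.01),.01,.005)):
        u,v=w2px(p,X); M=comp(H>t,round(u),round(v)); print(n,nm,M.sum(),*fit(planepts(p,M,h)))
    # pin
    u,v=w2px(p,(.52,.04,.025)); yy,xx=np.mgrid[:480,:640]
    F=hmap(p)
    top=(F>.034)&(np.hypot(xx-u,yy-v)<20); 
    W=np.c_[xx[top],yy[top],F[top]*1000]; print('pin top px',W.mean(0),W[:,2].max(),[px2w(p,*W.mean(0)[:2],h=hh) for hh in (.035,.042,.047)])
    ring=(H>.020)&(H<.031)&(np.hypot(xx-u,yy-v)<20); print('ring',ring.sum(),*fit(planepts(p,ring,.025)))
E
```

```text
top bar 807 [ 0.4811 -0.2037] -172.5596325141203 [[-0.1302  0.1294]
 [-0.0132  0.014 ]] [0.257 0.026]
top fix 7704 [0.5136 0.1662] 98.71004520352669 [[-0.1587  0.1587]
 [-0.0987  0.1   ]] [0.3192 0.1997]
top fin 621 [ 0.5318 -0.3637] 179.68479505746802 [[-0.099   0.0975]
 [-0.014   0.0144]] [0.1977 0.0259]
pin top px [315.9091 208.6364  45.3217] 52.07575988769531 [array([0.5671, 0.058 , 0.035 ]), array([0.5659, 0.0577, 0.042 ]), array([0.565 , 0.0576, 0.047 ])]
ring 61 [0.5631 0.0568] -74.2063133697955 [[-0.0151  0.0144]
 [-0.0124  0.011 ]] [0.0281 0.021 ]
side bar 851 [ 0.4731 -0.2072] -172.55744647525339 [[-0.1353  0.125 ]
 [-0.0146  0.0149]] [0.26   0.0292]
side fix 4131 [0.5107 0.1527] -83.64255097820256 [[-0.1712  0.153 ]
 [-0.1025  0.1156]] [0.3243 0.2068]
side fin 812 [ 0.5268 -0.3664] 179.7024557171273 [[-0.1033  0.0968]
 [-0.0142  0.0148]] [0.1998 0.0283]
pin top px [347.2    229.1333  41.9016] 48.68967056274414 [array([0.5689, 0.0644, 0.035 ]), array([0.5629, 0.0552, 0.042 ]), array([0.5586, 0.0486, 0.047 ])]
ring 60 [0.5636 0.0558] -128.9068474025015 [[-0.0217  0.0169]
 [-0.0144  0.0144]] [0.0331 0.0273]
```

```bash
cat >> h.py <<'E'
def down(yawdeg): # tool x at yaw, z down
    return R.from_euler('z',yawdeg,degrees=True)*R.from_euler('x',180,degrees=True)
def plan(wps,jaw,start=None):
    """wps: list of (x,y,z,yaw,n)"""
    s=env.get_state(); q=s['orientation']; Rc=R.from_quat([q[1],q[2],q[3],q[0]]); pc=np.array(s['tcp_pos'])
    if start is not None: pc=np.array(start[:3]); Rc=down(start[3])
    out=[]
    for x,y,z,yaw,n in wps:
        p1=np.array([x,y,z]);R1=down(yaw); dr=(Rc.inv()*R1).as_rotvec(); p0,R0=pc,Rc
        rows=[]
        for k in range(1,n+1):
            pn=p0+(p1-p0)*k/n; Rn=R0*R.from_rotvec(dr*k/n)
            t=Rc.inv().apply(pn-pc); a=np.degrees((Rc.inv()*Rn).as_rotvec())
            rows.append([jaw,*np.round(t,4),*np.round(a,2)]); pc,Rc=pn,Rn
        for r in rows: print(', '.join('%g'%v for v in r)+',', '' if max(abs(np.array(r[1:4])))<=.0625 and np.linalg.norm(r[1:4])<=.0625 and np.linalg.norm(r[4:])<=10.7 else '  #BAD')
def st():
    s=env.get_state(); q=s['orientation']; Rc=R.from_quat([q[1],q[2],q[3],q[0]]); m=Rc.as_matrix()
    print('t',round(s['clock'],2),'p',np.round(s['tcp_pos'],4),'yaw',round(np.degrees(np.arctan2(m[1,0],m[0,0]))%360,2),'z',np.round(m[:,2],4),'F',np.round(s['wrist_force'],2),'T',np.round(s['ft_torque'],2),'gap',round(s['finger_gap'],4))
E
python3 - <<'E'
from h import *
plan([(.45,.18,.20,175,9),(.4706,-.2058,.10,187.44,8)],-1)
# fixture frame analysis
c=np.array([.5136,.1662]);a=np.radians(8.71);ex=np.array([np.cos(a),np.sin(a)]);ey=np.array([-ex[1],ex[0]])
for n in('top','side'):
    p=pickle.load(open(n+'1.pkl','rb'));W=cloud(p,p['z_map']>0)
    X=np.c_[(W[:,:2]-c)@ex,(W[:,:2]-c)@ey,W[:,2]]*1000
    for nm,s in(('rail',(X[:,2]>22)&(X[:,2]<28)&(X[:,0]<-10)&(X[:,0]>-110)&(abs(X[:,1])<140)),('clip',(X[:,2]>32)&(X[:,2]<70)&(abs(X[:,1]-40)<40)&(abs(X[:,0])<110)),('stop',(X[:,2]>32)&(X[:,2]<70)&(abs(X[:,1]-110)<25)&(abs(X[:,0])<110)),('blk',(X[:,2]>20)&(X[:,2]<70)&(abs(X[:,1]-110)<25)&(abs(X[:,0])<110))):
        q=X[s]; print(n,nm,len(q),np.percentile(q,[2,50,98],axis=0).round(1).tolist())
E
```

```text
-1, -0.0422, -0.0304, 0.0047, 0, 0, -1.29, 
-1, -0.0415, -0.0314, 0.0047, 0, 0, -1.29, 
-1, -0.0408, -0.0323, 0.0047, 0, 0, -1.29, 
-1, -0.04, -0.0332, 0.0047, 0, 0, -1.29, 
-1, -0.0393, -0.0341, 0.0047, 0, 0, -1.29, 
-1, -0.0385, -0.035, 0.0047, 0, 0, -1.29, 
-1, -0.0377, -0.0358, 0.0047, 0, 0, -1.29, 
-1, -0.0369, -0.0367, 0.0047, 0, 0, -1.29, 
-1, -0.0361, -0.0375, 0.0047, 0, 0, -1.29, 
-1, -0.0068, -0.0478, 0.0125, 0, 0, -1.55, 
-1, -0.0055, -0.048, 0.0125, 0, 0, -1.55, 
-1, -0.0042, -0.0481, 0.0125, 0, 0, -1.55, 
-1, -0.0029, -0.0482, 0.0125, 0, 0, -1.55, 
-1, -0.0015, -0.0483, 0.0125, 0, 0, -1.55, 
-1, -0.0002, -0.0483, 0.0125, 0, 0, -1.55, 
-1, 0.0011, -0.0483, 0.0125, 0, 0, -1.55, 
-1, 0.0024, -0.0482, 0.0125, 0, 0, -1.55, 
top rail 283 [[-93.2, -111.9, 22.1], [-55.4, 48.9, 24.7], [-12.0, 106.2, 27.8]]
top clip 238 [[10.5, 37.5, 33.1], [52.3, 49.7, 40.7], [86.5, 62.1, 53.5]]
top stop 77 [[51.1, 86.9, 32.1], [70.0, 98.1, 36.1], [86.5, 111.5, 43.8]]
top blk 200 [[-90.2, 87.0, 20.2], [61.1, 101.4, 30.2], [87.9, 131.0, 42.7]]
side rail 190 [[-96.4, 28.9, 22.2], [-53.1, 46.9, 24.7], [-12.4, 68.2, 27.8]]
side clip 149 [[10.0, 35.3, 32.2], [56.8, 45.6, 39.9], [83.6, 61.7, 50.6]]
side stop 50 [[48.1, 86.0, 32.1], [65.8, 98.0, 35.0], [83.5, 106.9, 43.1]]
side blk 89 [[47.6, 85.3, 21.0], [63.6, 96.4, 32.8], [84.2, 112.1, 42.0]]
```

Call:
{"method": "move_arm", "body": {
  "deltas": [-1,-0.042,-0.03,0.005,0,0,-1.3,-1,-0.0415,-0.0315,0.005,0,0,-1.3,-1,-0.041,-0.0325,0.005,0,0,-1.3,-1,-0.04,-0.033,0.005,0,0,-1.3,-1,-0.0395,-0.034,0.005,0,0,-1.3,-1,-0.0385,-0.035,0.005,0,0,-1.3,-1,-0.0375,-0.036,0.005,0,0,-1.3,-1,-0.037,-0.0365,0.005,0,0,-1.3,-1,-0.036,-0.0375,0.005,0,0,-1.3,-1,-0.007,-0.048,0.01,0,0,-1.5]
}}

```text
clock: 2.15
tcp_pos: [0.4558, 0.1307, 0.1875]
orientation: [0.001, 0.029, 1.0, 0.0]
wrist_force: [0.8, 0.0, -0.7]
finger_gap: 0.0854
```

Call:
{"method": "move_arm", "body": {
  "deltas": [-1,-0.0055,-0.048,0.012,0,0,-1.55,-1,-0.0042,-0.048,0.012,0,0,-1.55,-1,-0.003,-0.048,0.012,0,0,-1.55,-1,-0.0015,-0.048,0.012,0,0,-1.55,-1,0,-0.048,0.012,0,0,-1.55,-1,0.001,-0.048,0.012,0,0,-1.55,-1,0.0024,-0.048,0.012,0,0,-1.55,-1,0,0,0,0,0,0]
}}

```text
clock: 3.15
tcp_pos: [0.4713, -0.207, 0.1025]
orientation: [-0.0, -0.063, 0.998, -0.0]
wrist_force: [-0.7, 0.5, -0.1]
finger_gap: 0.0849
```

```bash
python3 - <<'E'
from h import *
st(); plan([(.4706,-.2058,.0125,187.44,4)],-1)
E
```

```text
t 3.15 p [ 0.4713 -0.207   0.1025] yaw 187.19 z [-1.e-04 -3.e-04 -1.e+00] F [-0.75  0.46 -0.15] T [ 0.01 -0.03 -0.02] gap 0.0849
-1, 0.0001, 0.0003, 0.0225, -0, -0, -0.06, 
-1, 0.0001, 0.0003, 0.0225, -0, -0, -0.06, 
-1, 0.0001, 0.0003, 0.0225, -0, -0, -0.06, 
-1, 0.0001, 0.0003, 0.0225, -0, -0, -0.06,
```

Call:
{"method": "move_arm", "body": {
  "deltas": [-1,0,0,0.0225,0,0,0,-1,0,0.001,0.0225,0,0,-0.2,-1,0,0,0.0225,0,0,0,-1,0,0,0.02,0,0,0,0,0,0,0.002,0,0,0,0.3,0,0,0,0,0,0,1,0,0,0,0,0,0,1,0,0,0,0,0,0,1,0,0,0,0,0,0,1,0,0,0,0,0,0],
  "squeeze": 50
}}

```text
clock: 4.4
tcp_pos: [0.4722, -0.2035, 0.0151]
orientation: [0.001, -0.067, 0.998, -0.001]
wrist_force: [-0.4, 1.1, 5.5]
finger_gap: 0.0234
```

```bash
python3 - <<'E'
from h import *
st(); p=cam('side','s2.png'); cv2.imwrite('pics/s2c.png',cv2.resize(p['img'][200:400,260:520,::-1],None,fx=3,fy=3,interpolation=cv2.INTER_CUBIC))
E
```

```text
t 4.4 p [ 0.4722 -0.2035  0.0151] yaw 187.64 z [ 0.0022 -0.001  -1.    ] F [-0.42  1.08  5.53] T [ 0.14  0.12 -0.07] gap 0.0234
```

View pics/s2c.png

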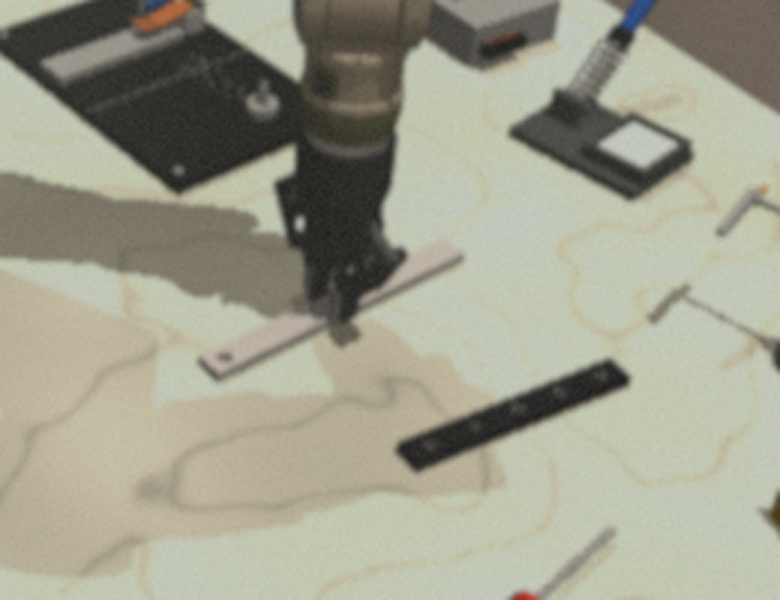

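Call:
{"method": "move_arm", "body": {
  "deltas": [1,0,0,-0.01,0,0,0,1,0,0,-0.02,0,0,0,1,0,0,-0.03,0,0,0,1,0,0,-0.03,0,0,0,1,0,0,0,0,0,0]
}}

```text
clock: 5.08
tcp_pos: [0.4728, -0.2039, 0.1064]
orientation: [0.002, -0.067, 0.998, -0.001]
wrist_force: [-0.6, -1.0, -1.4]
finger_gap: 0.023
```

```bash
python3 - <<'E'
from h import *
np.set_printoptions(precision=4,suppress=True)
st()
pin=np.array([.5656,.0578]); s=env.get_state(); tc=s['tcp_pos']
# grasp offset assumption: TCP->hole along tool x. yaw tool = bar yaw+180
yawb=8.71+90+30
d=np.array([np.cos(np.radians(yawb)),np.sin(np.radians(yawb))])
g=pin+.1065*d; print(g)
plan([(g[0],g[1],.11,yawb+180,13)],1)
E
```

```text
t 5.08 p [ 0.4728 -0.2039  0.1064] yaw 187.65 z [ 0.0043 -0.0026 -1.    ] F [-0.59 -0.99 -1.36] T [ 0.01 -0.02 -0.02] gap 0.023
[0.499  0.1409]
1, -0.0055, 0.026, -0.0003, -0.03, -0, -9.31, 
1, -0.0097, 0.0248, -0.0003, -0.03, -0, -9.31, 
1, -0.0135, 0.0229, -0.0003, -0.03, -0, -9.31, 
1, -0.0171, 0.0204, -0.0003, -0.03, -0, -9.31, 
1, -0.0202, 0.0174, -0.0003, -0.03, -0, -9.31, 
1, -0.0227, 0.0139, -0.0003, -0.03, -0, -9.31, 
1, -0.0246, 0.01, -0.0003, -0.03, -0, -9.31, 
1, -0.0259, 0.0059, -0.0003, -0.03, -0, -9.31, 
1, -0.0266, 0.0016, -0.0003, -0.03, -0, -9.31, 
1, -0.0265, -0.0027, -0.0003, -0.03, -0, -9.31, 
1, -0.0257, -0.0069, -0.0003, -0.03, -0, -9.31, 
1, -0.0242, -0.011, -0.0003, -0.03, -0, -9.31, 
1, -0.0221, -0.0148, -0.0003, -0.03, -0, -9.31,
```

Call:
{"method": "move_arm", "body": {
  "deltas": [1,-0.0055,0.026,0,0,0,-9.3,1,-0.0097,0.0248,0,0,0,-9.3,1,-0.0135,0.0229,0,0,0,-9.3,1,-0.017,0.0204,0,0,0,-9.3,1,-0.02,0.0174,0,0,0,-9.3,1,-0.0227,0.0139,0,0,0,-9.3,1,-0.0246,0.01,0,0,0,-9.3,1,-0.026,0.006,0,0,0,-9.3,1,-0.0266,0.0016,0,0,0,-9.3,1,-0.0265,-0.0027,0,0,0,-9.3]
}}

```text
clock: 6.32
tcp_pos: [0.4904, 0.0632, 0.1026]
orientation: [0.001, 0.771, -0.636, -0.001]
wrist_force: [0.2, -0.6, -1.8]
finger_gap: 0.0233
```

Call:
{"method": "move_arm", "body": {
  "deltas": [1,-0.0257,-0.007,0,0,0,-9.3,1,-0.0242,-0.011,0,0,0,-9.3,1,-0.022,-0.015,0,0,0,-9.3,1,0,0,0,0,0,0,1,0,0,0,0,0,0]
}}

```text
clock: 6.95
tcp_pos: [0.4971, 0.1415, 0.1029]
orientation: [0.001, 0.901, -0.435, -0.001]
wrist_force: [0.2, -0.7, -2.5]
finger_gap: 0.0235
```

```bash
python3 - <<'E'
from h import *
st()
for n in('top','side'):
    p=cam(n,n+'3.png'); pickle.dump(p,open(n+'3.pkl','wb'))
a=cv2.imread('pics/top3.png'); cv2.imwrite('pics/top3c.png',cv2.resize(a[150:290,200:400],None,fx=4,fy=4,interpolation=cv2.INTER_CUBIC))
a=cv2.imread('pics/side3.png'); cv2.imwrite('pics/side3c.png',cv2.resize(a[130:330,220:460],None,fx=3,fy=3,interpolation=cv2.INTER_CUBIC))
E
```

```text
t 6.95 p [0.4971 0.1415 0.1029] yaw 308.47 z [-1.7e-03 -5.0e-04 -1.0e+00] F [ 0.21 -0.66 -2.48] T [-0.05 -0.   -0.06] gap 0.0235
```

View pics/top3c.png

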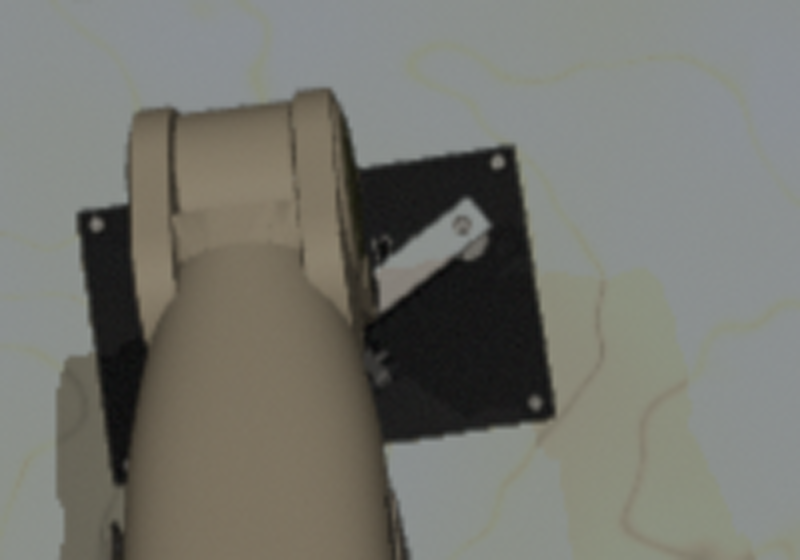

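View pics/side3c.png

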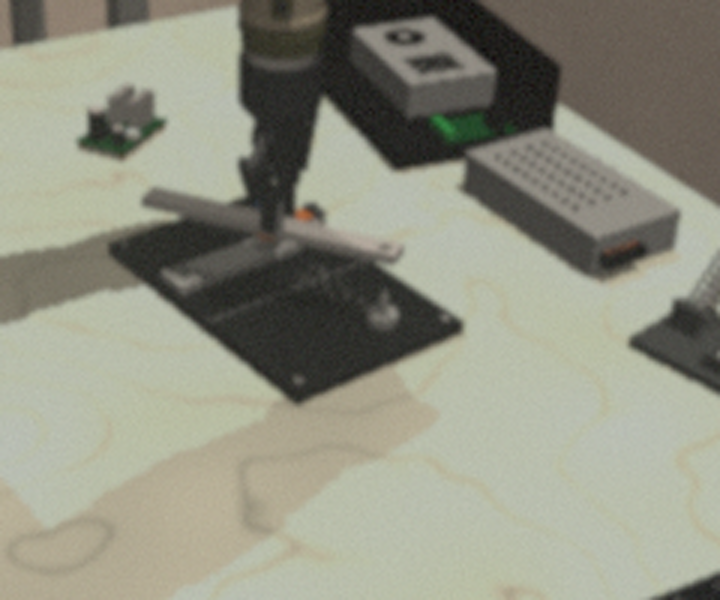

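```bash
python3 - <<'E'
from h import *
np.set_printoptions(precision=4,suppress=True)
p=pickle.load(open('top3.pkl','rb'));q=pickle.load(open('side3.pkl','rb'))
g=p['img'].mean(2); print(g[200:213,308:324].astype(int))
g2=q['img'].mean(2); print(g2[208:220,343:358].astype(int))
W=px2w(p,315.0,205.7); print('depth hole',W)
for n,c in(('top',p),('side',q)):
    H=hmap(c); m=(H>.075)&(H<.12); P=cloud(c,m); s=(abs(P[:,0]-.5)<.2)&(abs(P[:,1]-.15)<.2); P=P[s]; 
    # hole end portion / free end
    d=np.array([np.cos(np.radians(128.5)),np.sin(np.radians(128.5))]); a=(P[:,:2]-[.4971,.1415])@d; b=(P[:,:2]-[.4971,.1415])@np.array([-d[1],d[0]])
    for lo,hi in((-.13,-.09),(-.09,-.05),(-.05,-.03),(.05,.08),(.08,.11),(.11,.15)):
        k=(a>lo)&(a<hi)&(abs(b)<.02); print(n,lo,hi,k.sum(),P[k].mean(0) if k.any() else'', b[k].mean() if k.any() else '', np.median(P[k][:,2]) if k.any() else '')
    print(a[abs(b)<.02].min(),a[abs(b)<.02].max())
E
```

```text
[[ 24  27  26  27  24  30  57 102 130 117  65  30  28  25  27  29]
 [ 26  25  26  26  33  58 102 134 139 136 104  61  31  27  30  26]
 [ 24  28  29  43  67 102 133 139 140 141 135 103  54  29  26  26]
 [ 26  33  55  89 117 133 131 131 133 138 140 134  93  42  27  27]
 [ 32  59 101 132 137 128  96  96 100 126 139 141 133  79  35  27]
 [ 67 102 134 140 138 112  96 112 105 106 137 141 139 118  65  34]
 [116 135 140 141 138 110 115 113 111 111 137 140 140 129  85  38]
 [138 140 141 141 139 128 117  93  97 124 139 139 131  99  52  27]
 [141 141 141 141 140 135 118  99 106 131 139 129 103  72  32  21]
 [141 140 141 141 140 140 139 137 136 132 128  97  94  82  37  23]
 [141 141 141 141 141 142 141 139 132 105  95 102 103  81  38  23]
 [141 141 141 140 142 141 140 132 103  90 102 106  99  62  28  22]
 [141 141 140 140 139 136 128 100  89 100 105 103  85  40  23  21]]
[[175 174 177 177 177 177 175 176 174 174 172 174 175 176 179]
 [170 170 174 171 172 173 174 172 175 174 173 177 180 180 179]
 [168 166 166 166 163 162 164 165 169 172 176 177 178 183 183]
 [168 163 161 152 142 137 147 156 166 1
[... 747 characters left out ...]
5 [0.5213 0.1073 0.0975] 0.002359226525305011 0.0977751835109787
top 0.05 0.08 0   
top 0.08 0.11 0   
top 0.11 0.15 0   
-0.12116290939885825 -0.02474415041458639
side -0.13 -0.09 93 [0.5596 0.0548 0.0958] 0.005049273644781922 0.09638497581164843
side -0.09 -0.05 111 [0.536  0.0834 0.0961] 0.00571671934225111 0.09703014207174235
side -0.05 -0.03 51 [0.5177 0.1072 0.096 ] 0.005202836138563811 0.0969326947444792
side 0.05 0.08 75 [0.4524 0.1892 0.0959] 0.005301874593148935 0.09681550383933514
side 0.08 0.11 72 [0.4338 0.2131 0.0955] 0.004909065945648115 0.09670462524130688
side 0.11 0.15 70 [0.4157 0.2367 0.0951] 0.00443485434094285 0.09624949178927092
-0.12211590647088678 0.13937286848381514
```

```bash
python3 - <<'E'
from h import *
np.set_printoptions(precision=4,suppress=True)
p=pickle.load(open('top3.pkl','rb'));q=pickle.load(open('side3.pkl','rb'))
def cen(c,u0,v0,u1,v1,ref):
    g=c['img'].mean(2); yy,xx=np.mgrid[v0:v1+1,u0:u1+1]; w=np.clip(ref-g[v0:v1+1,u0:u1+1],0,None); return (xx*w).sum()/w.sum(),(yy*w).sum()/w.sum()
u=cen(p,312,203,317,208,138); print(u); T=px2w(p,*u,h=.0965); print('top hole',T)
u2=cen(q,345,210,350,213,158); print(u2); S=px2w(q,*u2,h=.0965); print('side hole',S, 'proj of T in side',w2px(q,T))
# pin in both (initial): ring + pin
p1=pickle.load(open('top1.pkl','rb'));q1=pickle.load(open('side1.pkl','rb'))
for X in((.5656,.0578,.025),(.5656,.0578,.049)): print(w2px(p1,X),w2px(q1,X))
g=p1['img'].mean(2).astype(int); print(g[202:218,308:325])
g=q1['img'].mean(2).astype(int); print(g[222:244,338:358])
E
```

```text
(np.float64(314.9715774514449), np.float64(205.65703458076743))
top hole [0.5648 0.0585 0.0965]
(np.float64(347.56234413965086), np.float64(212.15960099750623))
side hole [0.5619 0.0574 0.0965] proj of T in side [348.238 211.731]
[316.0783 209.7307] [347.207 233.508]
[315.809  208.3086] [347.6797 226.3494]
[[ 26  27  26  25  27  28  29  27  27  26  25  26  24  25  26  28  27]
 [ 24  27  24  28  27  29  31  36  36  36  31  29  29  26  26  25  25]
 [ 25  26  24  25  31  46  65  72  73  74  66  47  30  27  27  24  26]
 [ 26  27  27  31  50  86 111 114 114 116 113  88  50  28  27  26  27]
 [ 26  26  26  44  87 114 118 113 113 117 119 116  88  42  27  26  28]
 [ 27  25  33  70 114 119 114  95  98 103 117 121 113  60  29  27  25]
 [ 26  28  41  94 117 112  97  86  96  82 111 117 117  82  35  27  25]
 [ 26  28  41  96 115  86  65  55  62  64  93 107 118  96  42  26  26]
 [ 29  28  41  90 115  83  71  52  53  72 105 108 117  92  41  25  28]
 [ 28  26  31  73 114  94  87  81  90 112 119 120 113  69  29  25  28]
 [ 26  25  23  47 107 117 117 116 116 119 120 118  95  45  23  27  25]
 [ 22  24  
[... 1515 characters left out ...]
  48  44
   47  51]
 [ 45  43  41  51  69  91 108 117 119 117 115 113 108 106  83  63  46  47
   42  49]
 [ 45  50  44  53  58  71  87  92 102  99 102  99  93  86  68  54  46  45
   49  43]
 [ 46  46  47  47  47  63  70  79  81  83  85  79  80  71  60  52  47  44
   45  45]
 [ 43  46  45  45  52  51  58  65  69  70  74  67  68  60  49  42  49  40
   47  43]
 [ 44  45  47  50  47  47  51  53  57  58  57  59  55  48  43  45  47  48
   42  48]
 [ 44  44  49  49  46  45  44  55  47  51  56  47  52  51  45  49  44  51
   47  48]
 [ 51  46  43  41  44  47  48  44  52  49  43  49  46  44  44  47  49  44
   50  43]
 [ 49  48  47  44  48  44  46  48  46  46  48  47  50  42  42  50  44  49
   49  46]]
```

```bash
python3 - <<'E'
from h import *
np.set_printoptions(precision=4,suppress=True)
for n,b,th in(('top',(300,200,330,220),70),('side',(334,222,362,246),80)):
    p=pickle.load(open(n+'1.pkl','rb')); g=p['img'].mean(2).astype(np.float32); u0,v0,u1,v1=b
    k=8; c=cv2.resize(g[v0:v1,u0:u1],None,fx=k,fy=k,interpolation=cv2.INTER_CUBIC)
    cs,_=cv2.findContours((c>th).astype(np.uint8),cv2.RETR_EXTERNAL,cv2.CHAIN_APPROX_NONE); m=max(cs,key=cv2.contourArea)
    if n=='side': m=m[m[:,0,1]>(232.5-v0)*k]
    e=cv2.fitEllipse(m); uv=((e[0][0]+.5)/k-.5+u0,(e[0][1]+.5)/k-.5+v0); print(n,uv,np.array(e[1])/k,e[2]); print(px2w(p,*uv,h=.025))
E
```

```text
top (315.96714210510254, 209.2119550704956) [10.7405 10.7703] 54.02642822265625
[0.5671 0.0581 0.025 ]
side (347.2067518234253, 234.8662166595459) [ 6.5301 11.4228] 93.63114166259766
[0.562  0.0518 0.025 ]
```

```bash
python3 - <<'E'
from h import *
plan([(.4971+.0022,.1415-.0007,.0719,308.47,3)],1)
E
```

```text
1, 0.0005, -0.0004, 0.0105, 0.02, 0.01, -0.01, 
1, 0.0005, -0.0004, 0.0105, 0.02, 0.01, -0.01, 
1, 0.0005, -0.0004, 0.0105, 0.02, 0.01, -0.01,
```

Call:
{"method": "move_arm", "body": {
  "deltas": [1,0.0006,-0.0004,0.01,0,0,0,1,0.0006,-0.0004,0.01,0,0,0,1,0.0006,-0.0005,0.01,0,0,0,1,0,0,0,0,0,0,1,0,0,0,0,0,0]
}}

```text
clock: 7.68
tcp_pos: [0.5001, 0.1413, 0.0738]
orientation: [-0.0, 0.901, -0.434, -0.0]
wrist_force: [0.0, -0.3, -1.3]
finger_gap: 0.0231
```

```bash
python3 - <<'E'
from h import *
np.set_printoptions(precision=4,suppress=True)
st()
P={}
for n in('top','side'):
    p=cam(n,n+'4.png'); pickle.dump(p,open(n+'4.pkl','wb')); P[n]=p
a=cv2.imread('pics/top4.png'); a1=cv2.resize(a[195:220,300:330],None,fx=13,fy=13,interpolation=cv2.INTER_CUBIC)
b=cv2.imread('pics/side4.png'); b1=cv2.resize(b[210:245,330:366],None,fx=9.3,fy=9.3,interpolation=cv2.INTER_CUBIC)[:325]
cv2.imwrite('pics/c4.png',np.hstack([a1,b1]))
g=P['top']['img'].mean(2).astype(int); print(g[202:213,308:325])
g=P['side']['img'].mean(2).astype(int); print(g[218:240,338:360])
E
```

```text
t 7.67 p [0.5001 0.1413 0.0738] yaw 308.54 z [-0.0001  0.0001 -1.    ] F [ 0.04 -0.34 -1.33] T [-0.   -0.02  0.02] gap 0.0231
[[ 26  26  27  26  34  59 101 133 139 141 134  87  40  28  28  26  28]
 [ 26  26  30  37  58 102 134 139 139 141 139 120  65  34  26  25  23]
 [ 26  30  47  77 105 135 135 128 127 134 141 137 106  60  30  22  21]
 [ 31  56  91 132 137 137 112  85  94 106 135 141 136 104  58  26  22]
 [ 59 102 134 141 141 130  84  75 101  95 124 140 141 134  95  42  23]
 [102 134 140 141 139 122  83  64  68  89 124 140 141 133 107  45  23]
 [136 141 142 141 140 131 101  82  81  94 132 140 132 100  58  28  20]
 [140 142 142 141 142 140 133 116 111 129 139 132 110  77  35  21  21]
 [141 141 142 141 141 142 141 140 138 135 129 106 116  91  40  23  24]
 [141 142 142 141 141 142 141 141 132 101  85 104 111  67  29  21  21]
 [141 141 141 142 141 141 140 132 101  80 101 103  87  43  22  22  22]]
[[165 165 164 164 162 160 158 160 167 172 170 171 177 175 178 176 180 177
  180 182 181 179]
 [160 163 166 168 168 163 163 166 160 157 153 156 166 169 172 173 174 174
  177 177 179 180]
 [141 
[... 1154 characters left out ...]
4  78  86  89  72  55  45  45
   46  42  45  47]
 [ 39  46  43  46  65  84  86  77  67  74  78  87 112 114  90  63  48  47
   51  48  46  49]
 [ 43  41  42  50  65  77  86  79  77  75  86 106 118 120  98  63  52  48
   49  39  49  45]
 [ 43  38  39  55  64  85  91  97  90  89 103 114 122 117  91  61  49  45
   46  47  47  43]
 [ 42  42  39  42  61  80  94 100  95  98 108 117 113 100  82  59  48  42
   48  49  47  41]
 [ 49  41  44  46  53  69  82  89  89  92 103 101  97  86  70  57  46  43
   37  53  44  47]
 [ 45  46  46  45  53  61  72  78  81  86  89  86  86  73  61  47  48  51
   48  43  43  48]
 [ 47  46  51  42  46  56  61  67  75  69  73  73  68  59  50  49  44  49
   45  45  49  48]]
```

View pics/c4.png

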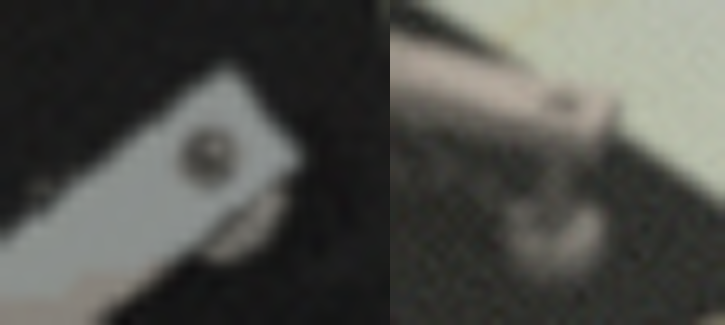

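```bash
python3 - <<'E'
from h import *
np.set_printoptions(precision=4,suppress=True)
p=pickle.load(open('top4.pkl','rb'));q=pickle.load(open('side4.pkl','rb'))
def cen(c,u0,v0,u1,v1,ref,sg=1):
    g=c['img'].mean(2); yy,xx=np.mgrid[v0:v1+1,u0:u1+1]; w=np.clip(sg*(ref-g[v0:v1+1,u0:u1+1]),0,None); return (xx*w).sum()/w.sum(),(yy*w).sum()/w.sum()
u=cen(p,312,203,318,209,134); print(u,px2w(p,*u,h=.0665))
s=cen(q,346,219,350,221,160); print(s,px2w(q,*s,h=.0675))
q1=pickle.load(open('side1.pkl','rb'))
for r in (227,228,229,230): 
    k=cen(q1,345,r,350,r,50,-1); k2=cen(q,345,r,350,r,48,-1) if r>227 else 0; print(r,k,k2)
r=np.array([.875,-.483]); 
print('pin side r', [px2w(q1,347.45,228.5,h=h)[:2]@r for h in(.035,.040,.045)], 'hole',px2w(q,*s,h=.0675)[:2]@r)
E
```

```text
(np.float64(315.0267732962447), np.float64(206.22079276773295)) [0.5685 0.0594 0.0665]
(np.float64(347.9807956104253), np.float64(220.50480109739368)) [0.5661 0.059  0.0675]
227 (np.float64(347.5232558139535), np.float64(227.0)) 0
228 (np.float64(347.6077922077923), np.float64(227.99999999999997)) (np.float64(347.719512195122), np.float64(228.0))
229 (np.float64(347.5590551181102), np.float64(229.0)) (np.float64(347.32489451476795), np.float64(229.00000000000006))
230 (np.float64(347.46291560102304), np.float64(230.00000000000003)) (np.float64(347.2164179104478), np.float64(230.0))
pin side r [np.float64(0.46755848149198326), np.float64(0.46695645184771073), np.float64(0.4663544222034382)] hole 0.4668421132540866
```

Call:
{"method": "move_arm", "body": {
  "deltas": [1,0.0003,0.0012,0.003,0,0,0,1,0,0,0.004,0,0,0,1,0,0,0.004,0,0,0,1,0,0,0.003,0,0,0,1,0,0,0,0,0,0]
}}

```text
clock: 8.4
tcp_pos: [0.499, 0.1402, 0.0594]
orientation: [0.0, 0.901, -0.434, -0.0]
wrist_force: [0.3, 0.0, -1.8]
finger_gap: 0.023
```

```bash
python3 -c "
from h import *
st()"
```

```text
t 8.4 p [0.499  0.1402 0.0594] yaw 308.55 z [-7.e-04 -0.e+00 -1.e+00] F [ 0.32  0.05 -1.75] T [-0.05 -0.06  0.03] gap 0.023
```

Call:
{"method": "move_arm", "body": {
  "deltas": [1,0,0,0.002,0,0,0,1,0,0,0.002,0,0,0,1,0,0,0.002,0,0,0,1,0,0,0,0,0,0]
}}

```text
clock: 8.9
tcp_pos: [0.4994, 0.1403, 0.0537]
orientation: [-0.0, 0.901, -0.434, 0.0]
wrist_force: [0.8, 0.3, -1.3]
finger_gap: 0.0233
```

```bash
python3 -c "
from h import *
st()"
```

```text
t 8.9 p [0.4994 0.1403 0.0537] yaw 308.55 z [ 2.e-04  2.e-04 -1.e+00] F [ 0.84  0.29 -1.31] T [ 0.06 -0.15  0.05] gap 0.0233
```

Call:
{"method": "move_arm", "body": {
  "deltas": [1,0,0,0.002,0,0,0,1,0,0,0.002,0,0,0,1,0,0,0.002,0,0,0,1,0,0,0,0,0,0]
}}

```text
clock: 9.4
tcp_pos: [0.4993, 0.1403, 0.0477]
orientation: [-0.0, 0.901, -0.434, 0.0]
wrist_force: [0.8, 0.7, -1.6]
finger_gap: 0.0232
```

```bash
python3 -c "
from h import *
st()"
```

```text
t 9.4 p [0.4993 0.1403 0.0477] yaw 308.55 z [ 1.e-04  1.e-04 -1.e+00] F [ 0.78  0.68 -1.56] T [ 0.1  -0.16  0.08] gap 0.0232
```

Call:
{"method": "move_arm", "body": {
  "deltas": [1,0,0,0.002,0,0,0,1,0,0,0.002,0,0,0,1,0,0,0.0015,0,0,0,1,0,0,0,0,0,0]
}}

```text
clock: 9.9
tcp_pos: [0.4993, 0.1403, 0.0422]
orientation: [-0.0, 0.901, -0.434, 0.0]
wrist_force: [0.9, 0.3, -2.7]
finger_gap: 0.0227
```

```bash
python3 -c "
from h import *
st()"
```

```text
t 9.9 p [0.4993 0.1403 0.0422] yaw 308.55 z [ 1.e-04  1.e-04 -1.e+00] F [ 0.88  0.34 -2.66] T [ 0.09 -0.23  0.13] gap 0.0227
```

Call:
{"method": "move_arm", "body": {
  "deltas": [1,0,0,0.001,0,0,0,1,0,0,0.0008,0,0,0,1,0,0,0,0,0,0]
}}

```text
clock: 10.28
tcp_pos: [0.4994, 0.1403, 0.0405]
orientation: [-0.0, 0.901, -0.434, 0.0]
wrist_force: [0.8, 1.1, -1.5]
finger_gap: 0.0231
```

```bash
python3 -c "
from h import *
st()"
```

```text
t 10.28 p [0.4994 0.1403 0.0405] yaw 308.54 z [ 1.e-04  1.e-04 -1.e+00] F [ 0.79  1.15 -1.5 ] T [ 0.1  -0.22  0.05] gap 0.0231
```

Call:
{"method": "move_arm", "body": {
  "deltas": [1,0,0,0.0007,0,0,0,1,0,0,0,0,0,0]
}}

```text
clock: 10.52
tcp_pos: [0.4994, 0.1403, 0.0401]
orientation: [-0.0, 0.901, -0.434, 0.0]
wrist_force: [0.2, 0.8, 3.1]
finger_gap: 0.0231
```

Call:
{"method": "move_arm", "body": {
  "deltas": [1,0,0,0.0007,0,0,0,1,0,0,0,0,0,0]
}}

```text
clock: 10.78
tcp_pos: [0.4994, 0.1403, 0.0401]
orientation: [-0.0, 0.901, -0.434, 0.0]
wrist_force: [-2.2, -0.8, 8.3]
finger_gap: 0.0234
```

Call:
{"method": "move_arm", "body": {
  "deltas": [1,0,0,0.0005,0,0,0,1,0,0,0,0,0,0]
}}

```text
clock: 11.02
tcp_pos: [0.4994, 0.1403, 0.0401]
orientation: [-0.0, 0.901, -0.434, 0.0]
wrist_force: [-3.8, -0.7, 12.4]
finger_gap: 0.0232
```

Call:
{"method": "move_arm", "body": {
  "deltas": [1,0,0,-0.001,0,0,0,0.1,0,0,0,0,0,0,-0.1,0,0,0,0,0,0,-0.1,0,0,0,0,0,0,-0.1,0,0,-0.01,0,0,0,-0.1,0,0,-0.02,0,0,0,-0.1,0,0,-0.03,0,0,0,0,0,0,-0.03,0,0,0,1,0,0,-0.02,0,0,0]
}}

```text
clock: 12.15
tcp_pos: [0.5, 0.1403, 0.1519]
orientation: [-0.001, 0.901, -0.434, 0.001]
wrist_force: [0.1, 0.6, -0.9]
finger_gap: 0.0259
```

```bash
python3 - <<'E'
from h import *
np.set_printoptions(precision=4,suppress=True)
st()
P={}
for n in('top','side'):
    p=cam(n,n+'5.png'); pickle.dump(p,open(n+'5.pkl','wb')); P[n]=p
b=cv2.imread('pics/side5.png'); cv2.imwrite('pics/c5.png',cv2.resize(b[150:280,240:400],None,fx=4.5,fy=4.5,interpolation=cv2.INTER_CUBIC))
E
```

```text
t 12.15 p [0.5    0.1403 0.1519] yaw 308.54 z [ 0.0023  0.0003 -1.    ] F [ 0.15  0.6  -0.92] T [0.02 0.   0.02] gap 0.0259
```

View pics/c5.png

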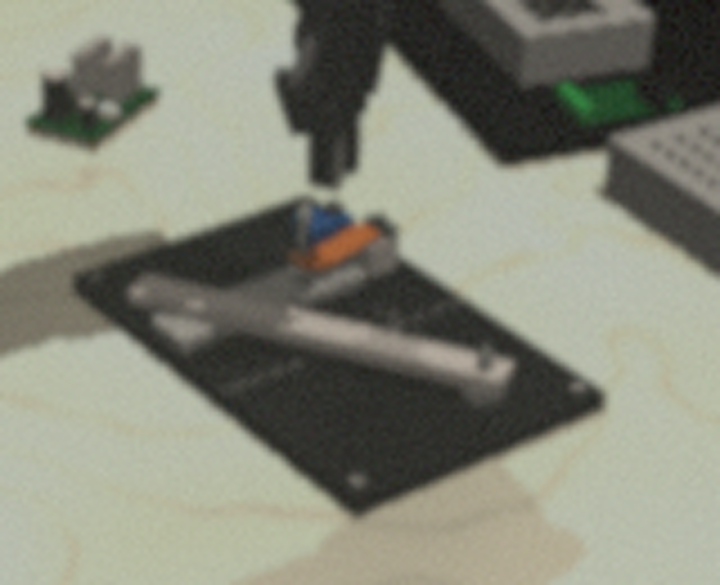

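```bash
python3 - <<'E'
from h import *
np.set_printoptions(precision=4,suppress=True)
p=pickle.load(open('side5.pkl','rb'))
H=hmap(p); m=(H>.029)&(H<.045); P=cloud(p,m)
d=np.array([np.cos(np.radians(128.5)),np.sin(np.radians(128.5))]); o=np.array([.5665,.058]); a=(P[:,:2]-o)@d; b=(P[:,:2]-o)@np.array([-d[1],d[0]])
k=(abs(b)<.025)&(a>.0)&(a<.26); 
for lo in np.arange(-.02,.25,.03):
    kk=(abs(b)<.022)&(a>lo)&(a<lo+.03); print(round(lo,2),kk.sum(),b[kk].mean(),np.median(P[kk][:,2]))
kk=(abs(b)<.022)&(a>-.03)&(a<.27);print(np.percentile(a[kk],[1,99]))
q=pickle.load(open('side1.pkl','rb'))
print('board',px2w(q,262,172),px2w(q,258,178))
plan([(.3954,.2056,.09,308.5,4),(.3954,.2056,.039,308.5,2)],1)
E
```

```text
-0.02 61 0.0069730207844059325 0.034846820801671355
0.01 67 0.00534599177279744 0.03428502031454465
0.04 66 0.004955751013109825 0.03435962425036352
0.07 67 0.005732172753063596 0.03440562028129016
0.1 67 0.005353958850903529 0.03432209707697041
0.13 61 0.005032504145125848 0.03435602658026695
0.16 63 0.005445585875869651 0.03444112756277711
0.19 60 0.004892320643065156 0.03403026605373935
0.22 51 0.005027654418545905 0.03512540042414527
0.25 0 nan nan
[-0.0136  0.2422]
board [0.5164 0.5498 0.009 ] [0.4852 0.5122 0.0098]
1, -0.0292, 0.0106, 0.0155, -0.07, -0.04, 0.01, 
1, -0.0292, 0.0106, 0.0156, -0.07, -0.04, 0.01, 
1, -0.0292, 0.0106, 0.0156, -0.07, -0.04, 0.01, 
1, -0.0292, 0.0106, 0.0156, -0.07, -0.04, 0.01, 
1, -0, -0, 0.0255, 0, -0, -0, 
1, -0, -0, 0.0255, 0, -0, -0, <stdin>:8: RuntimeWarning: Mean of empty slice.
  ret = ret.dtype.type(ret / rcount)
  return _methods._mean(a, axis=axis, dtype=dtype,
```

Bar is flat (top at about 34.5 mm), at yaw 128.5°. Now go to the push start, beside the free end.

Call:
{"method": "move_arm", "body": {
  "deltas": [1,-0.029,0.0106,0.0155,0,0,0,1,-0.029,0.0106,0.0155,0,0,0,1,-0.029,0.0106,0.0155,0,0,0,1,-0.029,0.0106,0.0155,0,0,0,1,0,0,0.025,0,0,0,1,0,0,0.025,0,0,0,1,0,0,0,0,0,0]
}}

```text
clock: 13.12
tcp_pos: [0.3915, 0.2039, 0.0357]
orientation: [0.002, 0.901, -0.434, -0.002]
wrist_force: [-0.7, -0.1, 0.6]
finger_gap: 0.0002
```

```bash
python3 - <<'E'
from h import *
st()
p=cam('side','s6.png'); b=p['img'][:,:,::-1]; cv2.imwrite('pics/c6.png',cv2.resize(b[130:270,220:390],None,fx=4.2,fy=4.2,interpolation=cv2.INTER_CUBIC))
E
```

```text
t 13.12 p [0.3915 0.2039 0.0357] yaw 308.55 z [-0.0046 -0.0014 -1.    ] F [-0.67 -0.08  0.64] T [ 0.03 -0.01 -0.05] gap 0.0002
```

View pics/c6.png

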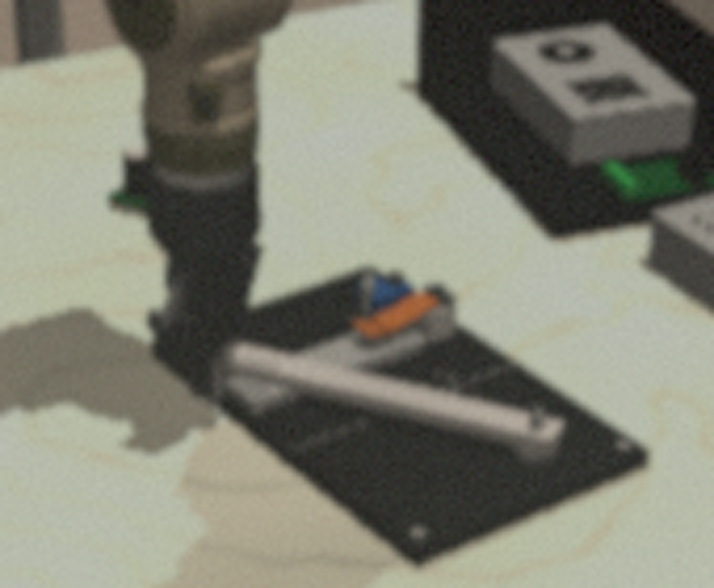

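Call:
{"method": "move_arm", "body": {
  "deltas": [1,0,-0.003,-0.001,0,0,0,1,0,0,0,0,0,0,1,0,0,0,0,0,0]
}}

```text
clock: 13.55
tcp_pos: [0.3968, 0.2066, 0.0392]
orientation: [-0.0, 0.901, -0.434, 0.0]
wrist_force: [0.2, 0.1, 0.0]
finger_gap: 0.0001
```

Call:
{"method": "move_arm", "body": {
  "deltas": [1,0,-0.003,0.001,0,0,0,1,0,-0.003,0,0,0,0,1,0,-0.003,0,0,0,0,1,0,0,0,0,0,0]
}}

```text
clock: 14.05
tcp_pos: [0.4035, 0.2122, 0.0376]
orientation: [-0.0, 0.901, -0.434, 0.0]
wrist_force: [-0.2, 0.3, 0.3]
finger_gap: -0.0001
```

Call:
{"method": "move_arm", "body": {
  "deltas": [1,0,-0.002,0,0,0,0,1,0,-0.002,0,0,0,0,1,0,-0.002,0,0,0,0,1,0,0,0,0,0,0]
}}

```text
clock: 14.55
tcp_pos: [0.408, 0.2159, 0.0376]
orientation: [-0.0, 0.901, -0.434, -0.0]
wrist_force: [0.4, -0.2, 0.2]
finger_gap: -0.0
```

```bash
python3 -c "
from h import *
st()"
```

```text
t 14.55 p [0.408  0.2159 0.0376] yaw 308.55 z [ 0.e+00  1.e-04 -1.e+00] F [ 0.39 -0.21  0.16] T [ 0.02 -0.01  0.04] gap -0.0
```

Call:
{"method": "move_arm", "body": {
  "deltas": [1,-0.0007,-0.0058,0,0,0,1.5,1,-0.0007,-0.0058,0,0,0,1.5,1,-0.0007,-0.0058,0,0,0,1.5,1,-0.0007,-0.0058,0,0,0,1.5,1,-0.0007,-0.0058,0,0,0,1.5,1,-0.0007,-0.0058,0,0,0,1.5,1,0,0,0,0,0,0]
}}

```text
clock: 15.42
tcp_pos: [0.4348, 0.2395, 0.0377]
orientation: [-0.0, 0.864, -0.503, 0.0]
wrist_force: [-0.2, 0.1, -0.0]
finger_gap: -0.0
```

```bash
python3 - <<'E'
from h import *
st()
p=cam('side','s7.png'); b=p['img'][:,:,::-1]; cv2.imwrite('pics/c7.png',cv2.resize(b[130:270,220:390],None,fx=4.2,fy=4.2,interpolation=cv2.INTER_CUBIC))
E
```

```text
t 15.43 p [0.4348 0.2395 0.0377] yaw 299.54 z [ 8.e-04  4.e-04 -1.e+00] F [-0.16  0.09 -0.04] T [-0.02 -0.01  0.04] gap -0.0
```

View pics/c7.png

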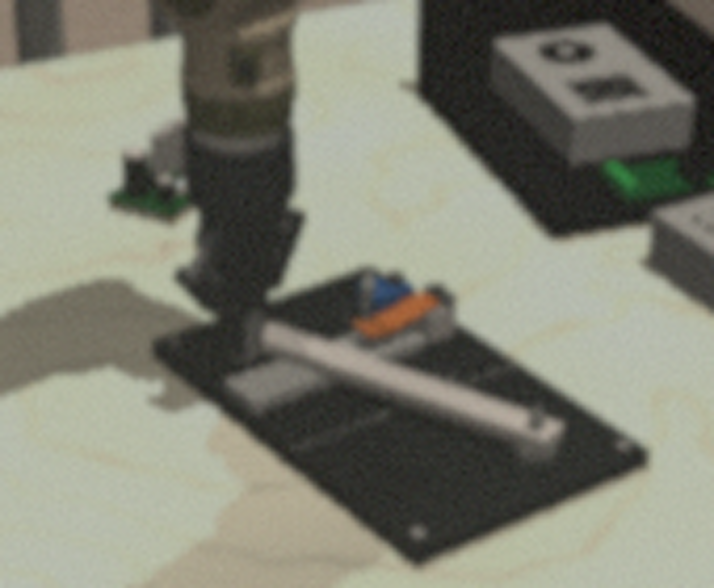

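Call:
{"method": "move_arm", "body": {
  "deltas": [1,-0.0007,-0.0058,0,0,0,1.5,1,-0.0007,-0.0058,0,0,0,1.5,1,-0.0007,-0.0058,0,0,0,1.5,1,-0.0007,-0.0058,0,0,0,1.5,1,0,0,0,0,0,0]
}}

```text
clock: 16.1
tcp_pos: [0.4541, 0.2526, 0.0377]
orientation: [-0.0, 0.836, -0.548, 0.0]
wrist_force: [-0.1, 0.3, -0.0]
finger_gap: 0.0003
```

Call:
{"method": "move_arm", "body": {
  "deltas": [1,-0.0003,-0.0027,0,0,0,0.7,1,-0.0003,-0.0027,0,0,0,0.7,1,-0.0003,-0.0027,0,0,0,0.7,1,0,0,0,0,0,0]
}}

```text
clock: 16.6
tcp_pos: [0.4608, 0.2563, 0.0376]
orientation: [-0.0, 0.826, -0.563, 0.0]
wrist_force: [0.0, 0.8, 1.1]
finger_gap: -0.0001
```

Call:
{"method": "move_arm", "body": {
  "deltas": [1,-0.0003,-0.0027,0,0,0,0.7,1,-0.0003,-0.0027,0,0,0,0.7,1,-0.0003,-0.0027,0,0,0,0.7,1,0,0,0,0,0,0]
}}

```text
clock: 17.1
tcp_pos: [0.4682, 0.2601, 0.0376]
orientation: [-0.0, 0.816, -0.578, 0.0]
wrist_force: [0.7, 0.7, 0.2]
finger_gap: -0.0001
```

```bash
cat >> h.py <<'E'
def sw():
    s=env.get_state(); v=s['tcp_pos'][:2]-np.array([.5665,.058]); r=np.hypot(*v); print('r',r,'swing',np.degrees(np.arctan2(v[1],v[0]))-np.degrees(np.arcsin(.027/r))-98.71)
    q=s['orientation']; m=R.from_quat([q[1],q[2],q[3],q[0]]).as_matrix(); print('push F',-s['wrist_force']@(-m[:,1]),'along',s['wrist_force']@m[:,0])
E
python3 -c "
from h import *
st();sw()"
```

```text
t 17.1 p [0.4682 0.2601 0.0376] yaw 289.34 z [ 4.e-04  3.e-04 -1.e+00] F [0.71 0.67 0.18] T [-0.06  0.06 -0.01] gap -0.0001
r 0.22471196323257844 swing 10.339099937743015
push F -0.894023415277671 along -0.40061888865841067
```

Call:
{"method": "move_arm", "body": {
  "deltas": [1,-0.0002,-0.0019,0,0,0,0.5,1,-0.0002,-0.0019,0,0,0,0.5,1,-0.0002,-0.0019,0,0,0,0.5,1,0,0,0,0,0,0]
}}

```text
clock: 17.6
tcp_pos: [0.4733, 0.2624, 0.0376]
orientation: [-0.0, 0.808, -0.589, 0.0]
wrist_force: [-0.3, -0.2, 0.9]
finger_gap: 0.0001
```

Call:
{"method": "move_arm", "body": {
  "deltas": [1,-0.0002,-0.0019,0,0,0,0.5,1,-0.0002,-0.0019,0,0,0,0.5,1,-0.0002,-0.0019,0,0,0,0.5,1,0,0,0,0,0,0]
}}

```text
clock: 18.1
tcp_pos: [0.4779, 0.2645, 0.0375]
orientation: [0.0, 0.8, -0.599, -0.0]
wrist_force: [-2.1, -0.3, 1.2]
finger_gap: -0.0003
```

```bash
python3 -c "
from h import *
st();sw()"
```

```text
t 18.1 p [0.4779 0.2645 0.0375] yaw 286.34 z [-7.e-04 -2.e-04 -1.e+00] F [-2.08 -0.27  1.19] T [-0.12  0.49  0.01] gap -0.0003
r 0.22469605483225216 swing 7.60765738121647
push F 2.0721022442990713 along -0.328181376567695
```

Call:
{"method": "move_arm", "body": {
  "deltas": [1,-0.0001,-0.001,0,0,0,0.25,1,-0.0001,-0.001,0,0,0,0.25,1,-0.0001,-0.001,0,0,0,0.25,1,0,0,0,0,0,0]
}}

```text
clock: 18.6
tcp_pos: [0.481, 0.2657, 0.0375]
orientation: [-0.0, 0.796, -0.605, -0.0]
wrist_force: [-3.5, 0.3, 0.4]
finger_gap: 0.0001
```

Call:
{"method": "move_arm", "body": {
  "deltas": [1,-0.0001,-0.001,0,0,0,0.25,1,-0.0001,-0.001,0,0,0,0.25,1,-0.0001,-0.001,0,0,0,0.25,1,0,0,0,0,0,0]
}}

```text
clock: 19.1
tcp_pos: [0.4841, 0.2669, 0.0376]
orientation: [-0.0, 0.793, -0.61, 0.0]
wrist_force: [-4.1, -0.8, -0.1]
finger_gap: 0.0003
```

```bash
python3 -c "
from h import *
st();sw()"
```

```text
t 19.1 p [0.4841 0.2669 0.0376] yaw 284.84 z [ 4.e-04  2.e-04 -1.e+00] F [-4.06 -0.77 -0.1 ] T [-0.06  0.61 -0.04] gap 0.0003
r 0.2245427408800005 swing 5.918535730697457
push F 4.125664496766465 along -0.29674630685643616
```

Call:
{"method": "move_arm", "body": {
  "deltas": [1,-0.0001,-0.001,0,0,0,0.25,1,-0.0001,-0.001,0,0,0,0.25,1,-0.0001,-0.001,0,0,0,0.25,1,0,0,0,0,0,0]
}}

```text
clock: 19.6
tcp_pos: [0.487, 0.2679, 0.0376]
orientation: [-0.0, 0.789, -0.615, 0.0]
wrist_force: [-2.9, -0.9, 0.4]
finger_gap: 0.0003
```

Call:
{"method": "move_arm", "body": {
  "deltas": [1,-0.0001,-0.001,0,0,0,0.25,1,0,-0.0005,0,0,0,0.1,1,0,0,0,0,0,0]
}}

```text
clock: 19.98
tcp_pos: [0.4882, 0.2683, 0.0376]
orientation: [-0.0, 0.787, -0.617, -0.0]
wrist_force: [-3.0, 0.4, 0.2]
finger_gap: -0.0001
```

```bash
python3 -c "
from h import *
st();sw()"
```

```text
t 19.98 p [0.4882 0.2683 0.0376] yaw 283.74 z [ 1.e-04  2.e-04 -1.e+00] F [-3.04  0.35  0.18] T [-0.06  0.55  0.  ] gap -0.0001
r 0.22442536189642617 swing 4.803753787731907
push F 2.86621044137489 along -1.0615924215826702
```

Call:
{"method": "move_arm", "body": {
  "deltas": [1,0,-0.0005,0,0,0,0.12,1,0,-0.0005,0,0,0,0.12,1,0,0,0,0,0,0]
}}

```text
clock: 20.35
tcp_pos: [0.4892, 0.2686, 0.0376]
orientation: [-0.0, 0.785, -0.619, 0.0]
wrist_force: [-2.2, -0.6, -0.4]
finger_gap: 0.0004
```

Call:
{"method": "move_arm", "body": {
  "deltas": [1,0,-0.0005,0,0,0,0.12,1,0,-0.0005,0,0,0,0.12,1,0,0,0,0,0,0]
}}

```text
clock: 20.72
tcp_pos: [0.4902, 0.2688, 0.0376]
orientation: [-0.0, 0.784, -0.621, -0.0]
wrist_force: [-3.3, -0.2, 0.8]
finger_gap: 0.0001
```

Call:
{"method": "move_arm", "body": {
  "deltas": [1,0,-0.0005,0,0,0,0.12,1,0,-0.0005,0,0,0,0.12,1,0,0,0,0,0,0]
}}

```text
clock: 21.1
tcp_pos: [0.4911, 0.269, 0.0376]
orientation: [-0.0, 0.783, -0.622, -0.0]
wrist_force: [-2.5, 0.5, 0.1]
finger_gap: 0.0002
```

```bash
python3 - <<'E'
from h import *
sw()
p=cam('side','s8.png'); b=p['img'][:,:,::-1]; pickle.dump(p,open('side8.pkl','wb')); cv2.imwrite('pics/c8.png',cv2.resize(b[170:240,270:370],None,fx=7,fy=7,interpolation=cv2.INTER_CUBIC))
E
```

```text
r 0.2240870159178978 swing 4.031172478503862
push F 2.358857633091082 along -1.0100945073418046
```

View pics/c8.png

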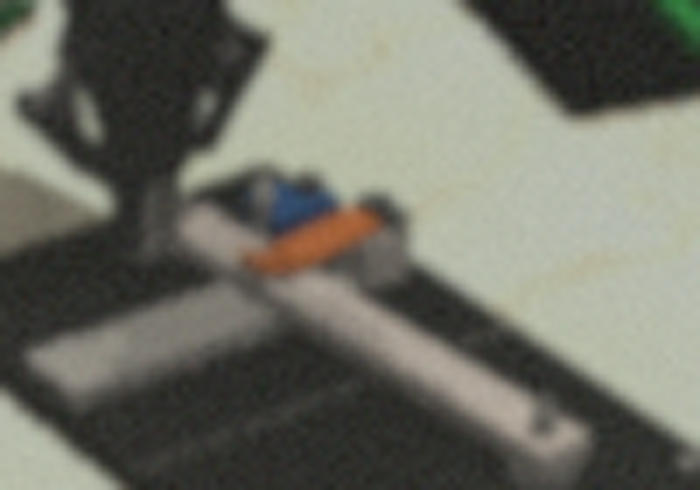

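Call:
{"method": "move_arm", "body": {
  "deltas": [1,0,-0.0005,0,0,0,0.12,1,0,-0.0005,0,0,0,0.12,1,0,0,0,0,0,0]
}}

```text
clock: 21.52
tcp_pos: [0.492, 0.2692, 0.0376]
orientation: [-0.0, 0.781, -0.624, -0.0]
wrist_force: [-2.6, 0.2, -0.1]
finger_gap: 0.0001
```

Call:
{"method": "move_arm", "body": {
  "deltas": [1,0,-0.0005,0,0,0,0.12,1,0,-0.0005,0,0,0,0.12,1,0,0,0,0,0,0]
}}

```text
clock: 21.9
tcp_pos: [0.4931, 0.2695, 0.0376]
orientation: [-0.0, 0.78, -0.626, 0.0]
wrist_force: [-2.7, 0.7, -0.5]
finger_gap: 0.0002
```

```bash
python3 -c "
from h import *
sw()"
```

```text
r 0.22386234295552165 swing 3.5092255205011185
push F 2.5192168938750155 along -1.2345772464073514
```

Call:
{"method": "move_arm", "body": {
  "deltas": [1,-0.0001,-0.0005,0,0,0,0.12,1,-0.0001,-0.0005,0,0,0,0.12,1,0,0,0,0,0,0]
}}

```text
clock: 22.28
tcp_pos: [0.494, 0.2698, 0.0376]
orientation: [-0.0, 0.779, -0.627, 0.0]
wrist_force: [-3.5, 0.3, 0.8]
finger_gap: 0.0002
```

Call:
{"method": "move_arm", "body": {
  "deltas": [1,-0.0001,-0.0005,0,0,0,0.12,1,-0.0001,-0.0005,0,0,0,0.12,1,0,0,0,0,0,0]
}}

```text
clock: 22.65
tcp_pos: [0.495, 0.2702, 0.0376]
orientation: [-0.0, 0.777, -0.629, 0.0]
wrist_force: [-2.0, 0.0, 0.3]
finger_gap: 0.0002
```

Call:
{"method": "move_arm", "body": {
  "deltas": [1,-0.0001,-0.0005,0,0,0,0.12,1,-0.0001,-0.0005,0,0,0,0.12,1,0,0,0,0,0,0]
}}

```text
clock: 23.02
tcp_pos: [0.4959, 0.2706, 0.0376]
orientation: [-0.0, 0.776, -0.631, 0.0]
wrist_force: [-2.5, -0.7, 0.1]
finger_gap: -0.0003
```

Call:
{"method": "move_arm", "body": {
  "deltas": [1,-0.0001,-0.0005,0,0,0,0.12,1,-0.0001,-0.0005,0,0,0,0.12,1,0,0,0,0,0,0]
}}

```text
clock: 23.4
tcp_pos: [0.4968, 0.271, 0.0376]
orientation: [-0.0, 0.775, -0.632, 0.0]
wrist_force: [-1.8, -2.3, 0.5]
finger_gap: -0.0002
```

Call:
{"method": "move_arm", "body": {
  "deltas": [1,0,-0.0005,0,0,0,0.12,1,0,-0.0005,0,0,0,0.12,1,0,0,0,0,0,0]
}}

```text
clock: 23.78
tcp_pos: [0.4978, 0.2713, 0.0376]
orientation: [-0.0, 0.774, -0.634, -0.0]
wrist_force: [-3.2, -1.4, 0.3]
finger_gap: 0.0003
```

Call:
{"method": "move_arm", "body": {
  "deltas": [1,0,-0.0005,0,0,0,0.12,1,0,-0.0005,0,0,0,0.12,1,0,0,0,0,0,0]
}}

```text
clock: 24.15
tcp_pos: [0.4988, 0.2715, 0.0376]
orientation: [-0.0, 0.772, -0.635, -0.0]
wrist_force: [-2.1, 0.5, 0.4]
finger_gap: 0.0001
```

```bash
python3 -c "
from h import *
sw()"
```

```text
r 0.2240216911404683 swing 1.9584840823037695
push F 1.9267675817466852 along -0.8918358397859489
```

Call:
{"method": "move_arm", "body": {
  "deltas": [1,0,-0.0005,0,0,0,0.12,1,0,-0.0005,0,0,0,0.12,1,0,0,0,0,0,0]
}}

```text
clock: 24.52
tcp_pos: [0.4997, 0.2718, 0.0376]
orientation: [-0.0, 0.771, -0.637, -0.0]
wrist_force: [-1.7, -0.0, -0.7]
finger_gap: 0.0003
```

Call:
{"method": "move_arm", "body": {
  "deltas": [1,0,-0.0005,0,0,0,0.12,1,0,-0.0005,0,0,0,0.12,1,0,0,0,0,0,0]
}}

```text
clock: 24.9
tcp_pos: [0.5007, 0.272, 0.0376]
orientation: [-0.0, 0.77, -0.639, -0.0]
wrist_force: [-2.4, 0.1, -0.9]
finger_gap: 0.0
```

Call:
{"method": "move_arm", "body": {
  "deltas": [1,0,-0.0005,0,0,0,0.12,1,0,-0.0005,0,0,0,0.12,1,0,0,0,0,0,0]
}}

```text
clock: 25.28
tcp_pos: [0.5017, 0.2721, 0.0376]
orientation: [-0.0, 0.768, -0.64, 0.0]
wrist_force: [-3.3, 0.1, -0.3]
finger_gap: 0.0002
```

Call:
{"method": "move_arm", "body": {
  "deltas": [1,0,-0.0005,0,0,0,0.12,1,0,-0.0005,0,0,0,0.12,1,0,0,0,0,0,0]
}}

```text
clock: 25.65
tcp_pos: [0.5027, 0.2722, 0.0376]
orientation: [-0.0, 0.767, -0.642, 0.0]
wrist_force: [-2.3, 1.6, 0.0]
finger_gap: -0.0
```

```bash
python3 - <<'E'
from h import *
sw()
p=cam('side','s9.png'); b=p['img'][:,:,::-1]; cv2.imwrite('pics/c9.png',cv2.resize(b[170:240,270:370],None,fx=7,fy=7,interpolation=cv2.INTER_CUBIC))
E
```

```text
r 0.2235302344280726 swing 0.9333594053771463
push F 2.0234900501429944 along -1.979004797660474
```

View pics/c9.png

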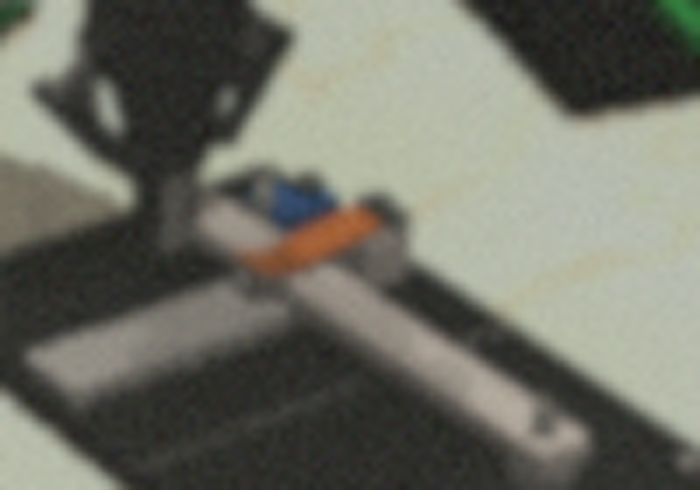

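Bar edge (about crop 255,215) is now close to the dowel (263,190). Continuing in small steps.

Call:
{"method": "move_arm", "body": {
  "deltas": [1,0,-0.0005,0,0,0,0.12,1,0,-0.0005,0,0,0,0.12,1,0,0,0,0,0,0]
}}

```text
clock: 26.08
tcp_pos: [0.5037, 0.2724, 0.0376]
orientation: [-0.0, 0.765, -0.643, -0.0]
wrist_force: [-2.5, 1.2, -0.4]
finger_gap: -0.0001
```

Call:
{"method": "move_arm", "body": {
  "deltas": [1,-0.0001,-0.0005,0,0,0,0.12,1,-0.0001,-0.0005,0,0,0,0.12,1,0,0,0,0,0,0]
}}

```text
clock: 26.45
tcp_pos: [0.5046, 0.2727, 0.0376]
orientation: [-0.0, 0.764, -0.645, 0.0]
wrist_force: [-3.3, 0.8, -0.7]
finger_gap: -0.0001
```

Call:
{"method": "move_arm", "body": {
  "deltas": [1,-0.0001,-0.0005,0,0,0,0.12,1,-0.0001,-0.0005,0,0,0,0.12,1,0,0,0,0,0,0]
}}

```text
clock: 26.82
tcp_pos: [0.5056, 0.273, 0.0376]
orientation: [-0.0, 0.763, -0.647, 0.0]
wrist_force: [-3.3, -0.7, -0.2]
finger_gap: -0.0
```

Call:
{"method": "move_arm", "body": {
  "deltas": [1,-0.0001,-0.0005,0,0,0,0.12,1,-0.0001,-0.0005,0,0,0,0.12,1,0,0,0,0,0,0]
}}

```text
clock: 27.2
tcp_pos: [0.5066, 0.2734, 0.0376]
orientation: [-0.0, 0.761, -0.648, 0.0]
wrist_force: [-3.0, -0.5, 0.0]
finger_gap: -0.0002
```

Call:
{"method": "move_arm", "body": {
  "deltas": [1,0,-0.0005,0,0,0,0.12,1,0,-0.0005,0,0,0,0.12,1,0,0,0,0,0,0]
}}

```text
clock: 27.58
tcp_pos: [0.5075, 0.2736, 0.0376]
orientation: [-0.0, 0.76, -0.65, 0.0]
wrist_force: [-3.1, -0.1, 0.0]
finger_gap: -0.0002
```

Call:
{"method": "move_arm", "body": {
  "deltas": [1,0,-0.0005,0,0,0,0.12,1,0,-0.0005,0,0,0,0.12,1,0,0,0,0,0,0]
}}

```text
clock: 27.95
tcp_pos: [0.5085, 0.2739, 0.0376]
orientation: [-0.0, 0.759, -0.651, -0.0]
wrist_force: [-2.4, 0.8, 0.6]
finger_gap: 0.0001
```

Call:
{"method": "move_arm", "body": {
  "deltas": [1,0,-0.0005,0,0,0,0.12,1,0,-0.0005,0,0,0,0.12,1,0,0,0,0,0,0]
}}

```text
clock: 28.32
tcp_pos: [0.5091, 0.274, 0.0376]
orientation: [0.0, 0.757, -0.653, -0.0]
wrist_force: [-4.1, 0.6, 0.4]
finger_gap: -0.0
```

Call:
{"method": "move_arm", "body": {
  "deltas": [1,0,-0.0003,0,0,0,0,1,0,0,0,0,0,0]
}}

```text
clock: 28.58
tcp_pos: [0.5092, 0.274, 0.0376]
orientation: [0.0, 0.757, -0.653, -0.0]
wrist_force: [-5.8, 0.7, 0.9]
finger_gap: 0.0002
```

Contact: the bar has stopped and the force is rising. Adding 0.3 mm at a time.

Call:
{"method": "move_arm", "body": {
  "deltas": [1,0,-0.0003,0,0,0,0,1,0,0,0,0,0,0]
}}

```text
clock: 28.82
tcp_pos: [0.5092, 0.274, 0.0375]
orientation: [0.0, 0.757, -0.653, -0.001]
wrist_force: [-5.6, 1.4, 2.6]
finger_gap: -0.0
```

Call:
{"method": "move_arm", "body": {
  "deltas": [1,0,-0.0003,0,0,0,0,1,0,0,0,0,0,0]
}}

```text
clock: 29.08
tcp_pos: [0.5092, 0.274, 0.0375]
orientation: [0.001, 0.757, -0.653, -0.001]
wrist_force: [-6.1, 1.2, 2.3]
finger_gap: -0.0002
```

Call:
{"method": "move_arm", "body": {
  "deltas": [1,0,-0.0004,0,0,0,0,1,0,0,0,0,0,0]
}}

```text
clock: 29.32
tcp_pos: [0.5093, 0.274, 0.0375]
orientation: [0.001, 0.757, -0.653, -0.001]
wrist_force: [-7.9, 0.4, 3.5]
finger_gap: 0.0003
```

```bash
python3 -c "
from h import *
st();sw()"
```

```text
t 29.32 p [0.5093 0.274  0.0375] yaw 278.49 z [-2.5e-03 -1.0e-04 -1.0e+00] F [-7.9   0.4   3.51] T [0.15 1.49 0.03] gap 0.0003
r 0.22346412999418186 swing -0.8186503528078504
push F 7.766472030010191 along -1.5620438190766428
```

Call:
{"method": "move_arm", "body": {
  "deltas": [1,0,-0.0003,0,0,0,0,1,0,0,0,0,0,0,1,0,0,0,0,0,0]
}}

```text
clock: 29.7
tcp_pos: [0.5093, 0.274, 0.0375]
orientation: [0.001, 0.758, -0.653, -0.001]
wrist_force: [-8.6, 0.4, 4.1]
finger_gap: 0.0001
```

Call:
{"method": "move_arm", "body": {
  "deltas": [1,0,-0.0002,0,0,0,0,1,0,0,0,0,0,0,1,0,0,0,0,0,0,1,0,0,0,0,0,0,1,0,0,0,0,0,0,1,0,0,0,0,0,0]
}}

```text
clock: 30.45
tcp_pos: [0.5094, 0.2741, 0.0374]
orientation: [0.001, 0.758, -0.653, -0.001]
wrist_force: [-8.5, 0.5, 4.9]
finger_gap: 0.0
```

Call:
{"method": "move_arm", "body": {
  "deltas": [1,0,0.0007,0,0,0,0,1,0,0.0007,0,0,0,0,1,0,0.001,0,0,0,0,1,0,0.003,0,0,0,0,1,0,0.006,0,0,0,0,1,0,0.01,0,0,0,0,1,0,0.005,-0.02,0,0,0,1,0,0,-0.04,0,0,0,1,0,0.02,-0.05,0,0,0,1,0,0,0,0,0,0]
}}

```text
clock: 31.7
tcp_pos: [0.4664, 0.2681, 0.1518]
orientation: [-0.003, 0.758, -0.653, 0.002]
wrist_force: [1.0, -0.2, -0.0]
finger_gap: -0.0001
```

```bash
python3 - <<'E'
from h import *
st()
for n in('top','side'):
    p=cam(n,n+'10.png'); pickle.dump(p,open(n+'10.pkl','wb'))
b=cv2.imread('pics/side10.png'); b1=cv2.resize(b[175:245,285:365],None,fx=5,fy=5,interpolation=cv2.INTER_CUBIC)
a=cv2.imread('pics/top10.png'); a1=cv2.resize(a[185:255,225:335],None,fx=5,fy=5,interpolation=cv2.INTER_CUBIC)[:,:400]
cv2.imwrite('pics/c10.png',np.hstack([b1,a1]))
P=cloud(p,(hmap(p)>.029)&(hmap(p)<.039))
d=np.array([np.cos(np.radians(98.)),np.sin(np.radians(98.))]); o=np.array([.5665,.058]); a=(P[:,:2]-o)@d; b=(P[:,:2]-o)@np.array([-d[1],d[0]])
for lo in np.arange(-.02,.25,.03):
    k=(abs(b)<.022)&(a>lo)&(a<lo+.03); print(round(lo,2),k.sum(),b[k].mean(),np.median(P[k][:,2]))
E
```

```text
t 31.7 p [0.4664 0.2681 0.1518] yaw 278.5 z [ 0.0069  0.0026 -1.    ] F [ 0.98 -0.19 -0.02] T [-0.01 -0.07 -0.03] gap -0.0001
-0.02 59 0.006022589766352237 0.03417800257270256
0.01 56 0.005958778064374325 0.03464870578966483
0.04 62 0.00535394413936593 0.034769103413371485
0.07 57 0.004884374207213039 0.03451777439474376
0.1 50 0.005634597339395444 0.03491187543767102
0.13 57 0.00494987871031362 0.034657484764515745
0.16 25 0.005784166847407806 0.035798307993491436
0.19 62 0.0011040942535044025 0.034309670356337564
0.22 42 0.006437334221548607 0.03437836173430257
0.25 0 nan nan<stdin>:11: RuntimeWarning: Mean of empty slice.
  ret = ret.dtype.type(ret / rcount)
  return _methods._mean(a, axis=axis, dtype=dtype,
```

View pics/c10.png

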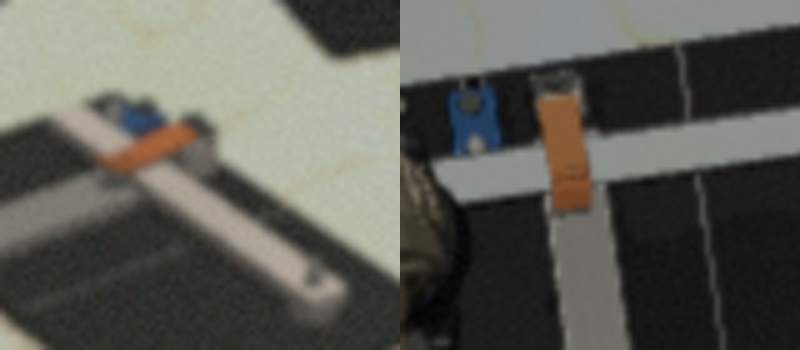

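```bash
python3 -c "
from h import *
st(); print(order.hand_in())"
```

```text
t 31.8 p [0.4653 0.2674 0.1481] yaw 278.47 z [ 1.8e-03  6.0e-04 -1.0e+00] F [-1.17 -0.88 -0.44] T [ 0.03  0.03 -0.01] gap 0.0003
the job is handed in; nothing more can be done
None
```

The bar is loaded in the fixture: its hole is on the pin, it lies flat on the rests, and it has been swung under the clip and left against the stop dowel. I handed the job in at 31.8 s; the hand-in gives no verdict.

- **Seating:** I lowered the hole over the pin with the bar swung about 30° and pressed until the vertical force reached about 12 N. The bar's top then measured 34–35 mm along its length, so it was flat.
- **Stop:** Pushing the free end took about 2–4 N under the clip. When the bar met the dowel it stopped moving and the force climbed. I held about 8.5 N at the fingertip for about 1 s, which I estimate put about 6 N on the dowel after clip friction. I could not measure the dowel force directly.
- **Last checks:** After I backed the finger off and raised it, the pictures showed the pin through the hole and the bar flat, with its edge right against the dowel. The gripper was clear at 0.15 m.
- **Limits:** One pixel is nearly 3 mm, so the picture alone cannot confirm the 1.5 mm gap to the dowel. That rests on the contact I felt and the clip holding the bar. I did not re-measure the other things on the bench; the gripper stayed clear of all of them.

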